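Scoop a portion of almond clusters into the gift tray

ROBOT

A 6-joint arm with a two-finger parallel gripper is mounted at the origin on the work surface; the furniture and walls round the work are solid. World frame = base frame: x ahead of the robot, y to its left, z up, the work surface at z = 0. Lengths are in m, angles in rad, forces in N, time in s.
With the tool pointing down it reaches from about 0.3 to 0.875 m from the base axis. Payload 4.2 kg.
Tool frame: the origin (TCP) lies at the very end of the fingers, on their centre line; the grasp point (between the pads) lies 19 mm behind it; z points along the fingers, y is the line along which they close (so a half turn about z gives the same grasp; the last joint's range is limited). The gripper opens to 85 mm and grips with 20 to 120 N. Pads are 22 mm wide; open, the fingers measure 114 mm over their backs; the gripper's body (76 mm by 85 mm) begins 54 mm behind the grasp point. The pads swing forward as they close: fully open they stand 13 mm farther back than shut.
Start: joints at [1.238, 0.32, 1.565, -0, 1.257, -0.02], TCP at [0.177, 0.547, 0.231] pointing down, gripper open.
Joint ranges: [-3.11, 3.11], [-0.84, 2.01], [0.21, 2.61], [-1.34, 4.49], [0.05, 2.63], [-2.56, 2.56]. Speed limits (rad/s): [2.57, 2.57, 3.14, 3.14, 3.14, 3.14].

INTERFACE

Orientations are given as a 3x3 rotation matrix whose columns are the frame's x, y, z axes.
In Python, from cell import bot gives the robot as it stands.
- The arm moves only by the shell command python3 -m jog 'ROWS' [OPENING] [FORCE]. ROWS is JSON, a list of rows, each an object of numbers: "dx", "dy", "dz": the shift along the world's x, y, z scaled (see below); "rx", "ry", "rz": the turn, a rotation vector about the world's x, y, z scaled (see below). In form: [{"dx": .., "dy": .., "dz": .., "rx": .., "ry": .., "rz": ..}, ...]. A call has 1 to 12 rows; each row shifts and turns the commanded pose from where the row before left it; what a row does not reach is not made up. The controller multiplies each number of a shift by 0.25 m and each number of a turn by 180 degrees. A row lasts 1/10 s, in which the tool goes at most 50 mm and 8.59 degrees, less where a joint would pass 70% of its speed; a pose out of reach is approached as far as the arm can. A call with a number of a shift or a turn outside -1 to 1 is refused whole. A call with a gripper value outside its range is refused whole. OPENING is the finger opening in mm, from 0 to 85.4, set as the call begins (- or left out, the last holds). The fingers move at their own pace and stop on an object; FORCE is the grip in N (left out, the last holds). Time passes only in rows, so rows that do not move let the fingers close. It gives the time, the measured TCP pose, the force, the opening and the grip force at its end, in the units of the state.
- bot.get_state(): the state, without advancing time (a new reading comes with each control period).
- bot.grab_frame(name): name is "side" or "top"; returns a dict with "color" (480x640x3 uint8, blue, green, red), "mtx" (3x3 intrinsics, pixels), "eye" and "attitude" of the camera in the world. Camera axes: x right, y down, z forward; pixel columns grow to the right and rows downward; lengths in m; the calibration is good to about 2 mm. A picture is of the moment at which its call begins. There is no depth.
- bot.close_job(): hands the job in; it is judged then, once.
The state is a dict: "t": time; "joint_positions": joint angles; "qvel": joint speeds; "effort": joint torques, N m; "tcp_pos": TCP position; "tool_rot": TCP orientation; "force": force on the tool from outside, world axes, zero at the start; "wrist_torque": the same for the moment, N m; "grip_width": finger opening in m; "grasp_force": force on a finger pad.
Only numpy, scipy, OpenCV 4.12 (cv2) and the standard library are available. Lean on these libraries where they do the work, as an engineer would, in place of code of your own. Each camera call takes 0.05 s, during which the arm holds its last target. There are 200 camera calls.

TASK

Finish the half-packed red gift tray: take the scoop from its rest, scoop almond clusters out of the steel pan and tip at least eight of them, low, into the tray's empty half, then lay the scoop back home on its rest with its lip against the toe. Keep the gripper off the clusters, let none fall anywhere but that half or the pan, and leave the tray and the ribbon spools where they are.

Things in the scene. Friction and masses are not known exactly. Their poses are not given: they have to be found in the camera images.
- scoop: steel flat-bottomed hand scoop, black handle. Origin: middle of the bowl's rear bottom edge; x forward along the underside to the lip (108 mm), z up out of the bowl. Bowl 96 wide (91 inside), side walls 40 high at the rear, 14 at the lip. Handle leaves the rear wall at z = 30 and rises backwards 20 degrees; grip 18 wide (y), 21 tall, 18 to 132 mm along it
- scoop_grip (a point): point on the axis of the scoop's handle, 52 mm along it: scoop frame x = -49, z = +48 mm
- scoop_lip (a point): middle of the scoop's lip, bottom edge: scoop frame x = +108 mm
- scoop_rest: sheet-steel rest for the scoop, fixed. Origin under its middle, z up, x towards the toe. The ramp falls towards +x at 30 degrees, 108 wide between flared 14 mm cheeks, and ends at a 14 mm toe upstand at x = +60 mm, the ramp there 6 mm above the origin
- rest_seat (a point): where the scoop's origin is when it lies home on the rest (lip at the toe); axes as the rest's (x horizontal, z up); the scoop then points nose-down by 30 degrees, same yaw
- pan: steel pan, fixed, 240 (x) x 125 (y) x 42 mm high. Origin: centre of its underside. Floor top at z = 2 mm; inside 226 x 111 mm at the walls; rim 8 mm wide. The clusters lie in the +x part, the 80 mm at the -x end are clear
- gift_tray: red card tray, loose, about 0.2 kg, 167 (x) x 207 (y) x 30 mm high, walls 3 mm, floor 2 mm. Origin: centre of its underside. A card divider, 28 mm high, crosses it at y = 0; six chocolates in brown paper cups, up to 30 mm high, stand fast in the -y half (nearer the robot); the +y half is empty
- empty_half (a point): middle of the floor of the tray's empty half; the half measures 160 (x) x 98 (y) mm inside; axes as the tray's
- packing_stand: light wooden worktop on legs, 293 x 950 mm, fixed, its top 85 mm above the table; pan, tray and rest stand on it
- ribbon_red: spool of red ribbon, 80 mm across, 27 high, lying flat on the left end of the stand (bystander)
- ribbon_gold: spool of gold ribbon, 74 mm across, 19 high, lying flat on the left end of the stand (bystander)
- cluster_0: chocolate almond cluster, lumpy, about 28 x 28 x 23 mm, 20 g. Origin 9 mm above its underside as it first lies
- cluster_1: chocolate almond cluster, lumpy, about 28 x 28 x 23 mm, 20 g. Origin 9 mm above its underside as it first lies
- cluster_2: chocolate almond cluster, lumpy, about 28 x 28 x 23 mm, 20 g. Origin 9 mm above its underside as it first lies
- cluster_3: chocolate almond cluster, lumpy, about 28 x 28 x 23 mm, 20 g. Origin 9 mm above its underside as it first lies
- cluster_4: chocolate almond cluster, lumpy, about 28 x 28 x 23 mm, 20 g. Origin 9 mm above its underside as it first lies
- cluster_5: chocolate almond cluster, lumpy, about 28 x 28 x 23 mm, 20 g. Origin 9 mm above its underside as it first lies
- cluster_6: chocolate almond cluster, lumpy, about 28 x 28 x 23 mm, 20 g. Origin 9 mm above its underside as it first lies
- cluster_7: chocolate almond cluster, lumpy, about 28 x 28 x 23 mm, 20 g. Origin 9 mm above its underside as it first lies
- cluster_8: chocolate almond cluster, lumpy, about 28 x 28 x 23 mm, 20 g. Origin 9 mm above its underside as it first lies
- cluster_9: chocolate almond cluster, lumpy, about 28 x 28 x 23 mm, 20 g. Origin 9 mm above its underside as it first lies

How it is judged:
By the outcome, as a careful person would: the job done as asked, in the order asked, and still so for the second after the job is handed in, with the robot touching nothing.
It also fails if it takes over 67 s, if anything falls off the work surface, if the arm or the gripper's body presses on something with over 40 N, if the wrist force passes 120 N, or if a joint passes its speed limit or range.

## Working session

There is one attempt and no reset: what is moved stays moved. The work goes in short steps, Python scripts to look and compute and a shell command to move; the robot and the scene stay as the last step left them, time stands still between calls to the robot, and variables do not carry over. Pictures are saved under pics/ and viewed, at most 10 in all, crops included, and the job is handed in when it is done.

```bash
mkdir -p pics; ls
python3 - <<'E'
from cell import bot
import cv2,numpy as np
for n in("top","side"):
    f=bot.grab_frame(n); cv2.imwrite(f"pics/{n}0.png",f["color"]); print(n,f["mtx"].tolist(),np.round(f["eye"],4).tolist(),np.round(f["attitude"],4).tolist())
print(bot.get_state())
E
```

```text
pics
top [[616.4197870785937, 0.0, 322.12296242500855], [0.0, 616.4197870785937, 227.71305909574266], [0.0, 0.0, 1.0]] [-0.0632, -0.0157, 1.7951] [[0.1892, -0.9263, 0.3257], [-0.9819, -0.1777, 0.0651], [-0.0024, -0.3322, -0.9432]]
side [[623.7419896560256, 0.0, 305.722763892142], [0.0, 623.7419896560256, 240.47752506000722], [0.0, 0.0, 1.0]] [0.4377, 1.2442, 1.0573] [[-0.9984, -0.0387, 0.041], [-0.0561, 0.6086, -0.7915], [0.0057, -0.7925, -0.6098]]
{'t': 0.1, 'joint_positions': array([ 1.23798391e+00,  3.20206923e-01,  1.56556214e+00, -3.30320993e-06,
        1.25740206e+00, -1.99895717e-02]), 'qvel': array([ 0.00123159, -0.00259862, -0.00176229, -0.00037655, -0.00138405,
       -0.00015459]), 'effort': array([-2.22536910e-03, -4.16408336e+01, -2.34704465e+01, -2.48704901e-04,
        4.98925277e-03,  2.39189012e-05]), 'tcp_pos': array([0.17680722, 0.54668812, 0.23057644]), 'tool_rot': array([[-9.51468952e-01,  3.07744327e-01, -5.12717957e-04],
       [ 3.07744753e-01,  9.51467781e-01, -1.49287557e-03],
       [ 2.84106293e-05, -1.57821101e-03, -9.99998754e-01]]), 'force': array([-0.16359041,  0.87016319,  0.71157785]), 'wrist_torque': array([0.00760402, 0.06076787, 0.01811695]), 'grasp_force': 0.0, 'grip_width': 0.08575652534590808}
```

View pics/top0.png

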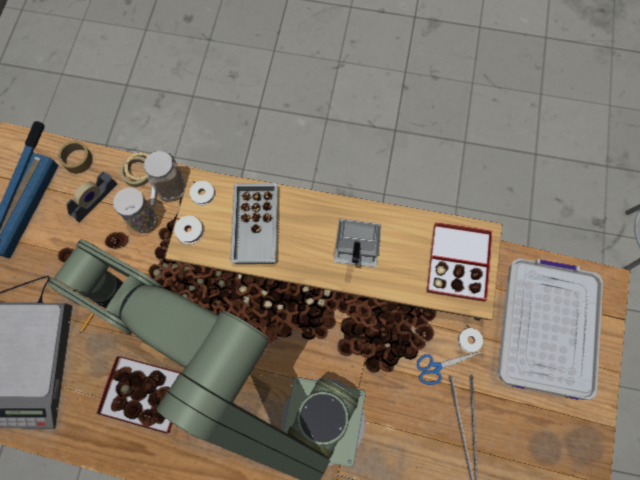

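View pics/side0.png

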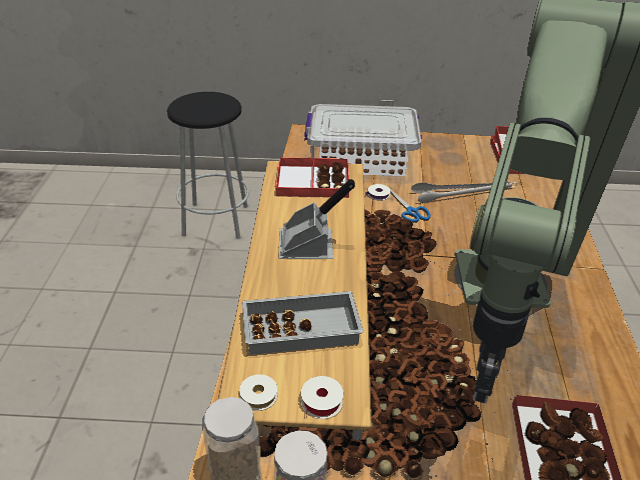

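The top view shows the pan around (255,222), the rest and scoop near (358,243) with the handle towards the robot, the tray near (460,262) with its empty half on the far side, and the spools at (202,191) and (188,229). I'll crop in on these.

Run:
```python
import cv2,numpy as np
t=cv2.imread("pics/top0.png"); s=cv2.imread("pics/side0.png")
r=lambda im,x0,y0,w,h,k:cv2.resize(im[y0:y0+h,x0:x0+w],None,fx=k,fy=k,interpolation=cv2.INTER_CUBIC)
a=r(t,220,175,90,100,4);b=r(t,325,205,65,75,4);b=cv2.copyMakeBorder(b,0,100,0,0,cv2.BORDER_CONSTANT);c=r(t,420,215,45,100,4)
cv2.imwrite("pics/c1.png",np.hstack([r(t,222,175,65,100,5),r(t,325,210,62,100,5)]))
cv2.imwrite("pics/c2.png",np.hstack([r(s,240,285,125,75,3),r(s,270,150,130,75,3)]))
cv2.imwrite("pics/c2.png",np.vstack([r(s,235,285,140,75,4),r(s,270,175,140,90,4)])[:600])
cv2.imwrite("pics/c3.png",r(t,420,215,80,90,6))
```

```text
(no output)
```

View pics/c1.png

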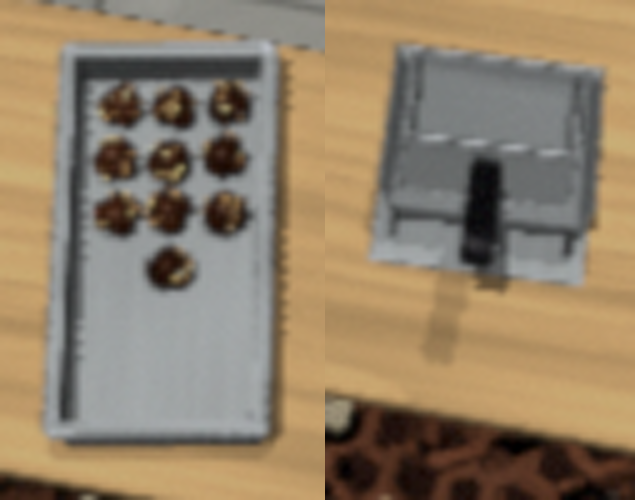

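View pics/c2.png

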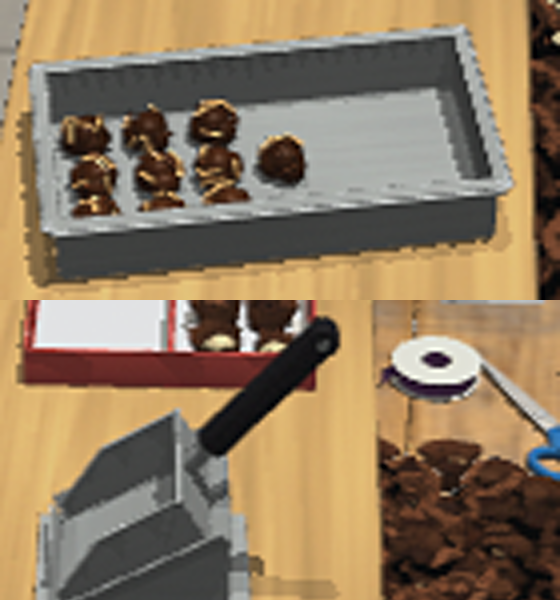

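View pics/c3.png

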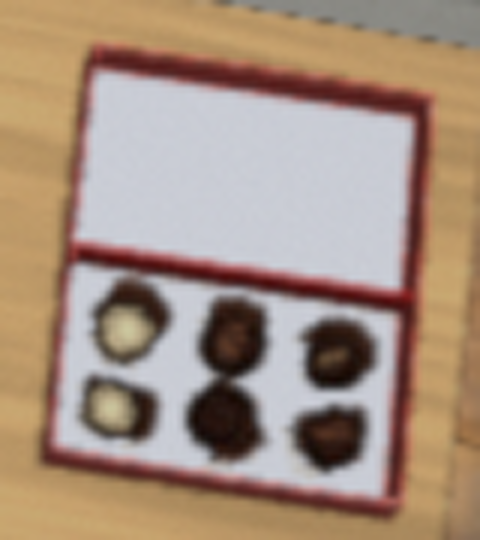

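Pan rim corners in crop c1 are (63,45), (275,42), (272,438) and (46,437). The tray rim in c3 is (92,45), (432,97), (395,515) and (43,460). The rest and scoop occupy (370–603, 45–285) in c1's right part, and ten clusters sit in a 3x3 block plus one. Next I convert these to world positions.

```bash
cat > h.py <<'E'
import numpy as np,cv2
from scipy.spatial.transform import Rotation as R
CAM={"top":([[616.42,0,322.123],[0,616.42,227.713],[0,0,1]],[-0.0632,-0.0157,1.7951],[[0.1892,-0.9263,0.3257],[-0.9819,-0.1777,0.0651],[-0.0024,-0.3322,-0.9432]]),
"side":([[623.742,0,305.723],[0,623.742,240.4775],[0,0,1]],[0.4377,1.2442,1.0573],[[-0.9984,-0.0387,0.041],[-0.0561,0.6086,-0.7915],[0.0057,-0.7925,-0.6098]])}
def at(c,uv,z):
    K,e,A=map(np.array,CAM[c]); d=A@np.linalg.solve(K,[*uv,1]); return e+d*(z-e[2])/d[2]
def proj(c,p):
    K,e,A=map(np.array,CAM[c]); q=K@(A.T@(np.array(p)-e)); return q[:2]/q[2]
def full(p,o,k): return [o[0]+(p[0]+.5)/k-.5,o[1]+(p[1]+.5)/k-.5]
E
python3 - <<'E'
from h import *
def rep(n,c,pts,o,k,z):
    w=np.array([at(c,full(p,o,k),z) for p in pts])[:,:2]
    print(n,c,np.round(w,4).tolist(),"ctr",np.round(w.mean(0),4),"sides",np.round(np.linalg.norm(np.roll(w,-1,0)-w,axis=1),4),"ang",[round(float(np.degrees(np.arctan2(*(b-a)[::-1]))),1) for a,b in zip(w,np.roll(w,-1,0))])
rep("pan","top",[(63,45),(275,42),(272,438),(46,437)],(222,175),5,.127)
rep("pan","side",[(33,66),(462,27),(512,188),(48,235)],(235,285),4,.127)
rep("tray","top",[(92,45),(432,97),(395,515),(43,460)],(420,215),6,.115)
rep("rest toe/near","top",[(75,45),(278,70)],(325,210),5,.105)
rep("restnearbot","top",[(45,262),(258,285)],(325,210),5,.085)
rep("scoop reartop","top",[(93,137),(253,157)],(325,210),5,.085+.095)
rep("scoop reartop","side",[(180,110),(225,160)],(270,175),4,.085+.095)
rep("handle end","side",[(322,38),(322,38)],(270,175),4,.085+.06+.127)
rep("handle end","top",[(158,270),(158,270)],(325,210),5,.085+.06+.127)
cl=[(120,105),(174,105),(229,101),(117,160),(168,160),(225,156),(117,214),(169,212),(226,214),(170,268)]
for p in cl: print(np.round(at("top",full(p,(222,175),5),.099),4)[:2])
E
```

```text
pan top [[0.5993, 0.3797], [0.6246, 0.2575], [0.3873, 0.2074], [0.3639, 0.3325]] ctr [0.4938 0.2943] sides [0.1248 0.2425 0.1273 0.24  ] ang [-78.3, -168.1, 100.6, 11.3]
pan side [[0.6242, 0.2608], [0.3918, 0.2148], [0.3662, 0.3362], [0.5999, 0.3833]] ctr [0.4955 0.2988] sides [0.2369 0.1241 0.2384 0.1249] ang [-168.8, 101.9, 11.4, -78.8]
tray top [[0.5955, -0.2174], [0.5999, -0.3812], [0.3924, -0.3848], [0.3875, -0.2217]] ctr [ 0.4938 -0.3013] sides [0.1638 0.2075 0.1632 0.208 ] ang [-88.5, -179.0, 91.7, 1.2]
rest toe/near top [[0.5578, 0.0561], [0.5648, -0.0628]] ctr [ 0.5613 -0.0033] sides [0.1191 0.1191] ang [-86.6, 93.4]
restnearbot top [[0.4306, 0.05], [0.4402, -0.0729]] ctr [ 0.4354 -0.0115] sides [0.1232 0.1232] ang [-85.5, 94.5]
scoop reartop top [[0.4788, 0.0334], [0.4839, -0.0552]] ctr [ 0.4814 -0.0109] sides [0.0888 0.0888] ang [-86.7, 93.3]
scoop reartop side [[0.4833, -0.0534], [0.4534, -0.0008]] ctr [ 0.4683 -0.0271] sides [0.0604 0.0604] ang [119.6, -60.4]
handle end side [[0.3989, 0.0023], [0.3989, 0.0023]] ctr [0.3989 0.0023] sides [0. 0.] ang [0.0, 0.0]
handle end top [[0.3833, -0.015], [0.3833, -0.015]] ctr [ 0.3833 -0.015 ] sides [0. 0.] ang [0.0, 0.0]
[0.579  0.3439]
[0.5851 0.3124]
[0.5937 0.2808]
[0.5445 0.3376]
[0.5502 0.308 ]
[0.559  0.2755]
[0.5114 0.3298]
[0.5183 0.3001]
[0.5234 0.2669]
[0.4845 0.2917]
```

```bash
cat >> h.py <<'E'
def scoopT(p,yaw,pitch):
    T=np.eye(4);T[:3,:3]=R.from_euler("ZY",[yaw,pitch],degrees=True).as_matrix();T[:3,3]=p;return T
c,s=np.cos(np.radians(20)),np.sin(np.radians(20))
HB=np.array([[-(a*c)+n*s,y,30+a*s+n*c] for a in(18,132) for y in(-9,9) for n in(-10.5,10.5)])/1000
BW=np.array([[0,-48,0],[0,48,0],[108,48,0],[108,-48,0],[0,-48,40],[0,48,40],[108,48,14],[108,-48,14]])/1000
tf=lambda T,P:P@T[:3,:3].T+T[:3,3]
E
python3 - <<'E'
from h import *
from scipy.optimize import minimize
ims={c:cv2.imread(f"pics/{c}0.png") for c in("top","side")}
box={"top":(345,230,370,272),"side":(315,175,360,222)}
S=8;M={}
for c,(a,b,d,e) in box.items():
    m=cv2.resize(ims[c][b:e,a:d],None,fx=S,fy=S,interpolation=cv2.INTER_CUBIC).max(2)<62
    n,l,st,_=cv2.connectedComponentsWithStats(m.astype(np.uint8)); M[c]=l==1+st[1:,4].argmax()
    ys,xs=np.where(M[c]);print(c,M[c].sum()/64,xs.min()/S+a,xs.max()/S+a,ys.min()/S+b,ys.max()/S+b)
def sil(c,T):
    a,b,d,e=box[c];q=np.array([proj(c,x) for x in tf(T,HB)]);q=((q-[a,b]+.5)*S)
    im=np.zeros(M[c].shape,np.uint8);cv2.fillConvexPoly(im,cv2.convexHull((q*16).astype(np.int32)),1,shift=4);return im>0
def cost(v,each=False):
    T=scoopT([v[0]/100,v[1]/100,v[3]/100],v[2]*3,30)
    r=[1-(sil(c,T)&M[c]).sum()/(sil(c,T)|M[c]).sum() for c in M];return r if each else sum(r)
best=None
for z in(None,14.5):
    f=(lambda v:cost(v)) if z is None else (lambda v:cost([v[0],v[1],v[2],z]))
    x0=[46.8,-1.,1.2]+([14.5] if z is None else [])
    r=minimize(f,x0,method="Nelder-Mead",options=dict(initial_simplex=np.vstack([x0]+[np.array(x0)+.6*np.eye(len(x0))[i] for i in range(len(x0))]),maxiter=600));print(r.x*[1,1,3,1][:len(x0)],r.fun,cost(r.x if z is None else [*r.x,z],True))
    v=r.x if z is None else [*r.x,z]
T=scoopT([v[0]/100,v[1]/100,.145],v[2]*3,30)
out=[]
for c,(x0,y0,w,h,k) in {"top":(320,205,75,75,7),"side":(270,175,95,90,6)}.items():
    im=cv2.resize(ims[c][y0:y0+h,x0:x0+w],None,fx=k,fy=k,interpolation=cv2.INTER_CUBIC)
    P=lambda p:tuple(int(t) for t in ((proj(c,p)-[x0,y0]+.5)*k))
    B=tf(T,BW);H=tf(T,HB)
    for i,j in[(0,1),(1,2),(2,3),(3,0),(4,5),(5,6),(7,4),(0,4),(1,5),(2,6),(3,7)]: cv2.line(im,P(B[i]),P(B[j]),(0,255,0),1)
    for i,j in[(0,1),(2,3),(4,5),(6,7),(0,2),(1,3),(4,6),(5,7),(0,4),(1,5),(2,6),(3,7)]: cv2.line(im,P(H[i]),P(H[j]),(0,0,255),1)
    out.append(cv2.resize(im,(400,int(400*im.shape[0]/im.shape[1]))))
hh=max(o.shape[0] for o in out);cv2.imwrite("pics/ov.png",np.hstack([cv2.copyMakeBorder(o,0,hh-o.shape[0],0,0,0) for o in out]))
E
```

```text
top 139.390625 352.375 360.5 241.5 263.625
side 370.859375 319.625 354.5 179.5 214.0
[46.39467973 -0.67916965  3.75291443 14.63360579] 0.4905805353428606 [np.float64(0.20349732717223878), np.float64(0.28708320817062183)]
[46.41138328 -0.71790958  2.76646481] 0.48248785921050974 [np.float64(0.20016444363237718), np.float64(0.28232341557813256)]
```

View pics/ov.png

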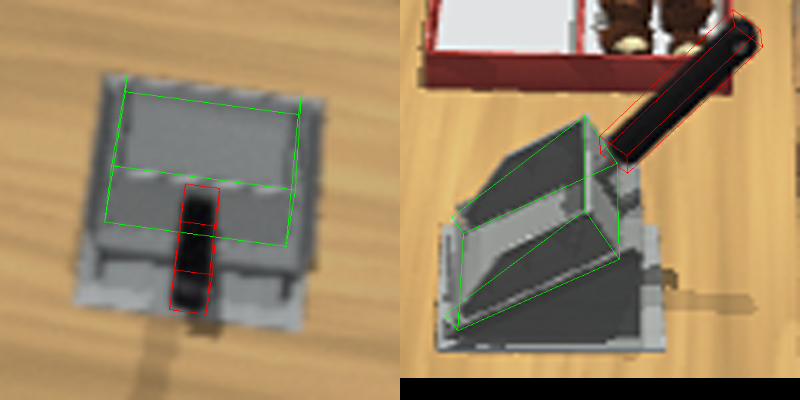

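The overlay fits both views: scoop origin about (0.464, -0.007, 0.145), yaw about 3.5°. Now the move to the pre-grasp pose.

```bash
python3 -m jog '[{"dz":0.16,"rz":0.04},{"dz":0.16,"rz":0.04},{"dz":0.16,"rz":0.0389},{"dx":0.08,"dy":-0.16},{"dx":0.08,"dy":-0.16},{"dx":0.08,"dy":-0.16},{"dx":0.08,"dy":-0.16},{"dx":0.08,"dy":-0.16},{"dx":0.08,"dy":-0.16},{"dx":0.08,"dy":-0.16},{"dx":0.08,"dy":-0.16},{"dx":0.08,"dy":-0.16}]' 85 20
python3 -m jog '[{"dx":0.08,"dy":-0.16},{"dx":0.08,"dy":-0.16},{"dx":0.08,"dy":-0.16,"rx":-0.0026,"ry":0.0416},{"dx":0.08,"dy":-0.16,"rx":-0.0026,"ry":0.0416},{"dx":0.08,"dy":-0.16},{}]'
cat >> h.py <<'E'
# grasp: TCP pose in scoop frame (a along handle, tool tilt) ; plan rows from current to targets
def graspT(a=.058,tilt=15-30):
    T=np.eye(4); Rt=R.from_euler("Y",tilt,degrees=True).as_matrix()@np.array([[-1,0,0],[0,1,0],[0,0,-1.]])
    T[:3,:3]=Rt; T[:3,3]=np.array([-a*c,0,.03+a*s])+.019*Rt[:,2]; return T
def cur():
    from cell import bot
    st=bot.get_state();T=np.eye(4);T[:3,:3]=st["tool_rot"];T[:3,3]=st["tcp_pos"];return T,st
def rows(T0,T1,n):
    d=(T1[:3,3]-T0[:3,3])/.25/n; r=R.from_matrix(T1[:3,:3]@T0[:3,:3].T).as_rotvec(degrees=True)/180/n
    print(n,"x","d",np.round(d,4).tolist(),"r",np.round(r,4).tolist(),"mm/row",round(np.linalg.norm(d)*250,1),"deg/row",round(np.linalg.norm(r)*180,2))
E
python3 - <<'E'
from h import *
T,st=cur();S=scoopT([.464,-.007,.145],3.5,30);G=S@graspT()
P=G.copy();P[:3,3]-=.08*G[:3,2]
print(np.round(T,3),np.round(G,3),st["joint_positions"]);rows(T,P,4);rows(P,G,5)
E
```

```text
[[-0.951  0.308 -0.001  0.177]
 [ 0.308  0.951 -0.001  0.547]
 [ 0.    -0.002 -1.     0.231]
 [ 0.     0.     0.     1.   ]] [[-0.964 -0.061 -0.258  0.437]
 [-0.059  0.998 -0.016 -0.009]
 [ 0.259  0.    -0.966  0.197]
 [ 0.     0.     0.     1.   ]] [ 1.23798391e+00  3.20206923e-01  1.56556214e+00 -3.30320993e-06
  1.25740206e+00 -1.99895717e-02]
4 x d [0.2807, -0.5541, 0.0438] r [0.0028, 0.0208, 0.0296] mm/row 155.7 deg/row 6.52
5 x d [-0.0165, -0.001, -0.0618] r [0.0, 0.0, 0.0] mm/row 16.0 deg/row 0.0invalid input
invalid input
```

```bash
python3 -m jog '[{"dx":0,"dy":0,"dz":0.16,"rx":0,"ry":0,"rz":0.04},{"dx":0,"dy":0,"dz":0.16,"rx":0,"ry":0,"rz":0.04},{"dx":0,"dy":0,"dz":0.16,"rx":0,"ry":0,"rz":0.039}]' 85 20
```

```text
t: 0.4
tcp_pos: [0.1768, 0.5467, 0.3521]
tool_rot: [[-0.998, -0.066, -0.001], [-0.066, 0.998, -0.001], [0.001, -0.001, -1.0]]
force: [0.9, -0.4, 0.2]
grip_width: 0.0848
grasp_force: 0.0
```

```bash
python3 -m jog '[{"dx":0.08,"dy":-0.16,"dz":0,"rx":0,"ry":0,"rz":0},{"dx":0.08,"dy":-0.16,"dz":0,"rx":0,"ry":0,"rz":0},{"dx":0.08,"dy":-0.16,"dz":0,"rx":0,"ry":0,"rz":0},{"dx":0.08,"dy":-0.16,"dz":0,"rx":0,"ry":0,"rz":0},{"dx":0.08,"dy":-0.16,"dz":0,"rx":0,"ry":0,"rz":0},{"dx":0.08,"dy":-0.16,"dz":0,"rx":0,"ry":0,"rz":0},{"dx":0.08,"dy":-0.16,"dz":0,"rx":0,"ry":0,"rz":0},{"dx":0.08,"dy":-0.16,"dz":0,"rx":0,"ry":0,"rz":0},{"dx":0.08,"dy":-0.16,"dz":0,"rx":0,"ry":0,"rz":0},{"dx":0.08,"dy":-0.16,"dz":0,"rx":0,"ry":0,"rz":0},{"dx":0.08,"dy":-0.16,"dz":0,"rx":-0.0026,"ry":0.0416,"rz":0},{"dx":0.08,"dy":-0.16,"dz":0,"rx":-0.0026,"ry":0.0416,"rz":0}]' >/dev/null
python3 -m jog '[{"dx":0.08,"dy":-0.16,"dz":0,"rx":0,"ry":0,"rz":0},{"dx":0.08,"dy":-0.152,"dz":0,"rx":0,"ry":0,"rz":0},{"dx":0,"dy":0,"dz":-0.15,"rx":0,"ry":0,"rz":0},{"dx":0,"dy":0,"dz":-0.15,"rx":0,"ry":0,"rz":0},{"dx":0,"dy":0,"dz":0,"rx":0,"ry":0,"rz":0},{"dx":0,"dy":0,"dz":0,"rx":0,"ry":0,"rz":0}]'
python3 - <<'E'
from h import *
from cell import bot
T,st=cur();S=scoopT([.464,-.007,.145],3.5,30);G=S@graspT()
P=G.copy();P[:3,3]-=.08*G[:3,2]
print(np.round(T,3),st["joint_positions"]);rows(T,P,1);rows(T,G,6)
E
```

```text
t: 2.2
tcp_pos: [0.4569, -0.0109, 0.2767]
tool_rot: [[-0.964, -0.061, -0.259], [-0.059, 0.998, -0.016], [0.26, -0.0, -0.966]]
force: [0.1, 0.9, 1.1]
grip_width: 0.0851
grasp_force: 0.0
[[-0.964 -0.061 -0.259  0.457]
 [-0.059  0.998 -0.016 -0.011]
 [ 0.26  -0.    -0.966  0.277]
 [ 0.     0.     0.     1.   ]] [-0.03194531  0.24327781  1.58509678 -0.02438151  1.57512177 -1.66078147]
1 x d [0.0026, 0.0138, -0.0096] r [0.0001, -0.0004, -0.0] mm/row 4.3 deg/row 0.07
6 x d [-0.0133, 0.0015, -0.0531] r [0.0, -0.0001, -0.0] mm/row 13.7 deg/row 0.01
```

```bash
python3 -m jog '[{"dx":-0.0133,"dy":0.0015,"dz":-0.0531,"rx":0,"ry":0,"rz":0},{"dx":-0.0133,"dy":0.0015,"dz":-0.0531,"rx":0,"ry":0,"rz":0},{"dx":-0.0133,"dy":0.0015,"dz":-0.0531,"rx":0,"ry":0,"rz":0},{"dx":-0.0133,"dy":0.0015,"dz":-0.0531,"rx":0,"ry":0,"rz":0},{"dx":-0.0133,"dy":0.0015,"dz":-0.0531,"rx":0,"ry":0,"rz":0},{"dx":-0.0133,"dy":0.0015,"dz":-0.0531,"rx":0,"ry":0,"rz":0},{"dx":0,"dy":0,"dz":0,"rx":0,"ry":0,"rz":0}]'
python3 -m jog '[{"dx":0,"dy":0,"dz":0,"rx":0,"ry":0,"rz":0},{"dx":0,"dy":0,"dz":0,"rx":0,"ry":0,"rz":0},{"dx":0,"dy":0,"dz":0,"rx":0,"ry":0,"rz":0},{"dx":0,"dy":0,"dz":0,"rx":0,"ry":0,"rz":0},{"dx":0,"dy":0,"dz":0,"rx":0,"ry":0,"rz":0},{"dx":0,"dy":0,"dz":0,"rx":0,"ry":0,"rz":0},{"dx":0,"dy":0,"dz":0,"rx":0,"ry":0,"rz":0},{"dx":0,"dy":0,"dz":0,"rx":0,"ry":0,"rz":0},{"dx":0,"dy":0,"dz":0,"rx":0,"ry":0,"rz":0},{"dx":0,"dy":0,"dz":0,"rx":0,"ry":0,"rz":0}]' 0 30
python3 -m jog '[{"dx":0,"dy":0,"dz":0,"rx":0,"ry":0,"rz":0},{"dx":0,"dy":0,"dz":0,"rx":0,"ry":0,"rz":0},{"dx":0,"dy":0,"dz":0,"rx":0,"ry":0,"rz":0}]' 0 115
python3 - <<'E'
from h import *
T,st=cur();S=scoopT([.464,-.007,.145],3.5,30)
print(np.round(T,4),np.round(np.linalg.inv(S)@T,4),np.round(graspT(),4))
E
```

```text
t: 2.9
tcp_pos: [0.4371, -0.0083, 0.1977]
tool_rot: [[-0.964, -0.062, -0.258], [-0.06, 0.998, -0.016], [0.258, -0.0, -0.966]]
force: [-0.6, 0.4, -0.5]
grip_width: 0.0851
grasp_force: 0.0
t: 3.9
tcp_pos: [0.4372, -0.0086, 0.1971]
tool_rot: [[-0.964, -0.061, -0.258], [-0.059, 0.998, -0.016], [0.258, -0.0, -0.966]]
force: [0.3, 0.7, 5.5]
grip_width: 0.0176
grasp_force: 34.8
t: 4.2
tcp_pos: [0.4372, -0.0086, 0.1972]
tool_rot: [[-0.964, -0.061, -0.258], [-0.059, 0.998, -0.016], [0.258, -0.0, -0.966]]
force: [-0.7, 0.7, 6.1]
grip_width: 0.0162
grasp_force: 112.0
[[-9.643e-01 -6.100e-02 -2.575e-01  4.372e-01]
 [-5.890e-02  9.981e-01 -1.590e-02 -8.600e-03]
 [ 2.580e-01 -2.000e-04 -9.661e-01  1.972e-01]
 [ 0.000e+00  0.000e+00  0.000e+00  1.000e+00]] [[-9.657e-01  1.000e-04  2.596e-01 -4.930e-02]
 [ 1.000e-04  1.000e+00 -2.000e-04  1.000e-04]
 [-2.596e-01 -1.000e-04 -9.657e-01  3.180e-02]
 [ 0.000e+00  0.000e+00  0.000e+00  1.000e+00]] [[-0.9659  0.      0.2588 -0.0496]
 [ 0.      1.      0.      0.    ]
 [-0.2588  0.     -0.9659  0.0315]
 [ 0.      0.      0.      1.    ]]
```

```bash
python3 -m jog '[{"dx":0,"dy":0,"dz":0.04,"rx":0,"ry":0,"rz":0},{"dx":0,"dy":0,"dz":0.08,"rx":0,"ry":0,"rz":0},{"dx":0,"dy":0,"dz":0.12,"rx":0,"ry":0,"rz":0},{"dx":0,"dy":0,"dz":0.12,"rx":0,"ry":0,"rz":0},{"dx":0,"dy":0,"dz":0,"rx":0,"ry":0,"rz":0},{"dx":0,"dy":0,"dz":0,"rx":0,"ry":0,"rz":0}]'
cat >> h.py <<'E'
PAN=np.array([.4948,.2965,.085]);PY=11.5
def pan(lx,h,p,ly=0,yaw=PY):  # scoop pose with lip at pan x=lx,y=ly, h above floor
    Rz=R.from_euler("z",PY,degrees=True).as_matrix(); lip=PAN+Rz@np.array([lx,ly,.002+h])
    T=scoopT([0,0,0],yaw,p);T[:3,3]=lip-T[:3,:3]@[.108,0,0];return T
def overlay(T,name,specs):
    from cell import bot
    out=[]
    for c,(x0,y0,w,h,k) in specs.items():
        f=bot.grab_frame(c)["color"];im=cv2.resize(f[y0:y0+h,x0:x0+w],None,fx=k,fy=k,interpolation=cv2.INTER_CUBIC)
        P=lambda p:tuple(int(t) for t in ((proj(c,p)-[x0,y0]+.5)*k))
        if T is not None:
            B=tf(T,BW)
            for i,j in[(0,1),(1,2),(2,3),(3,0),(4,5),(5,6),(7,4)]: cv2.line(im,P(B[i]),P(B[j]),(0,255,0),1)
        out.append(im)
    hh=max(o.shape[0] for o in out);cv2.imwrite(name,np.hstack([cv2.copyMakeBorder(o,0,hh-o.shape[0],0,0,0) for o in out]))
GR=np.linalg.inv(scoopT([.464,-.007,.145],3.5,30))@np.array([[-.9643,-.061,-.2575,.4372],[-.0589,.9981,-.0159,-.0086],[.258,-.0002,-.9661,.1972],[0,0,0,1]])
E
python3 - <<'E'
from h import *
T,st=cur();S=T@np.linalg.inv(GR);print(np.round(S,4),st["force"],st["grip_width"])
overlay(S,"pics/lift.png",{"top":(320,170,80,100,5),"side":(260,140,110,120,3.6)})
cl=[(120,105),(174,105),(229,101),(117,160),(168,160),(225,156),(117,214),(169,212),(226,214),(170,268)]
for p in cl: print(np.round(R.from_euler("z",-PY,degrees=True).as_matrix()@(at("top",full(p,(222,175),5),.099)-PAN),3)[:2])
H=pan(-.038,.06,35)@GR;E=pan(-.038,.002,35)@GR
M=T.copy();M[:3,3]+=[-.02,.15,.04]
print(np.round(H,3));rows(T,H,10);rows(H,E,3)
E
```

```text
t: 4.8
tcp_pos: [0.4368, -0.0087, 0.2865]
tool_rot: [[-0.964, -0.061, -0.258], [-0.059, 0.998, -0.016], [0.259, -0.0, -0.966]]
force: [0.1, -0.4, -1.0]
grip_width: 0.0167
grasp_force: 112.2
[[ 8.640e-01 -6.110e-02  4.999e-01  4.635e-01]
 [ 5.270e-02  9.982e-01  3.090e-02 -7.100e-03]
 [-5.008e-01 -3.000e-04  8.656e-01  2.343e-01]
 [ 0.000e+00  0.000e+00  0.000e+00  1.000e+00]] [ 0.13048431 -0.40041832 -0.9718328 ] 0.016708958083786207
[0.092 0.03 ]
[ 0.092 -0.002]
[ 0.094 -0.035]
[0.057 0.03 ]
[0.057 0.   ]
[ 0.059 -0.033]
[0.023 0.029]
[ 0.024 -0.001]
[ 0.022 -0.035]
[-0.011 -0.003]
[[-0.921 -0.199 -0.334  0.349]
 [-0.187  0.98  -0.068  0.267]
 [ 0.341 -0.    -0.94   0.263]
 [ 0.     0.     0.     1.   ]]
10 x d [-0.0351, 0.1103, -0.0093] r [-0.0004, 0.0027, 0.0044] mm/row 29.0 deg/row 0.94
3 x d [0.0, 0.0, -0.0773] r [0.0, 0.0, 0.0] mm/row 19.3 deg/row 0.0
```

View pics/lift.png

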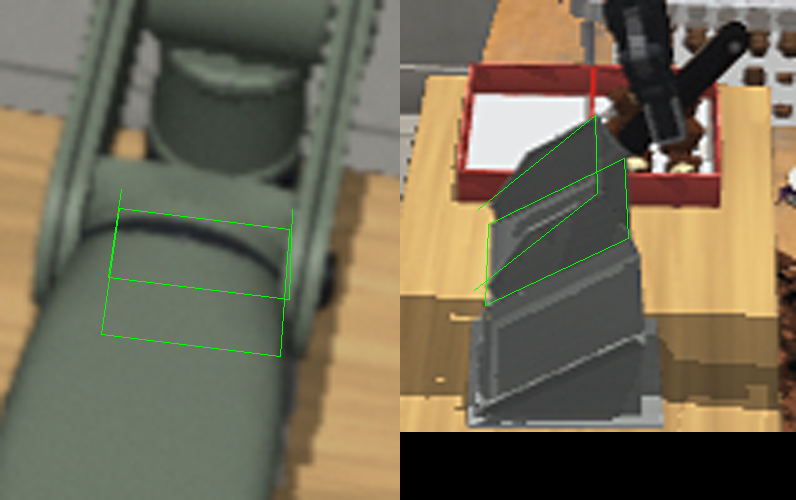

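Side view: the scoop is held as predicted (overlay within about 1–2 px), while the arm hides it from the top camera. Next, over to the pan.

```bash
python3 -m jog '[{"dx":-0.0351,"dy":0.1103,"dz":-0.0093,"rx":-0.0004,"ry":0.0027,"rz":0.0044},{"dx":-0.0351,"dy":0.1103,"dz":-0.0093,"rx":-0.0004,"ry":0.0027,"rz":0.0044},{"dx":-0.0351,"dy":0.1103,"dz":-0.0093,"rx":-0.0004,"ry":0.0027,"rz":0.0044},{"dx":-0.0351,"dy":0.1103,"dz":-0.0093,"rx":-0.0004,"ry":0.0027,"rz":0.0044},{"dx":-0.0351,"dy":0.1103,"dz":-0.0093,"rx":-0.0004,"ry":0.0027,"rz":0.0044},{"dx":-0.0351,"dy":0.1103,"dz":-0.0093,"rx":-0.0004,"ry":0.0027,"rz":0.0044},{"dx":-0.0351,"dy":0.1103,"dz":-0.0093,"rx":-0.0004,"ry":0.0027,"rz":0.0044},{"dx":-0.0351,"dy":0.1103,"dz":-0.0093,"rx":-0.0004,"ry":0.0027,"rz":0.0044},{"dx":-0.0351,"dy":0.1103,"dz":-0.0093,"rx":-0.0004,"ry":0.0027,"rz":0.0044},{"dx":-0.0351,"dy":0.1063,"dz":-0.0093,"rx":-0.0004,"ry":0.0027,"rz":0.0044},{"dx":0,"dy":0,"dz":0,"rx":0,"ry":0,"rz":0},{"dx":0,"dy":0,"dz":0,"rx":0,"ry":0,"rz":0}]'
python3 - <<'E'
from h import *
T,st=cur();S=T@np.linalg.inv(GR)
overlay(S,"pics/hov.png",{"side":(225,230,180,130,4.4)})
rows(T,pan(-.038,.06,35,-.001)@GR,1);rows(T,pan(-.038,.003,35,-.001)@GR,4)
E
```

```text
t: 6.1
tcp_pos: [0.3487, 0.2658, 0.2622]
tool_rot: [[-0.921, -0.199, -0.335], [-0.186, 0.98, -0.072], [0.343, -0.004, -0.939]]
force: [0.2, -0.7, -0.7]
grip_width: 0.0161
grasp_force: 112.5
1 x d [0.0025, 0.0005, 0.0042] r [0.0012, -0.0004, -0.0] mm/row 1.2 deg/row 0.22
4 x d [0.0006, 0.0001, -0.056] r [0.0003, -0.0001, -0.0] mm/row 14.0 deg/row 0.05
```

View pics/hov.png

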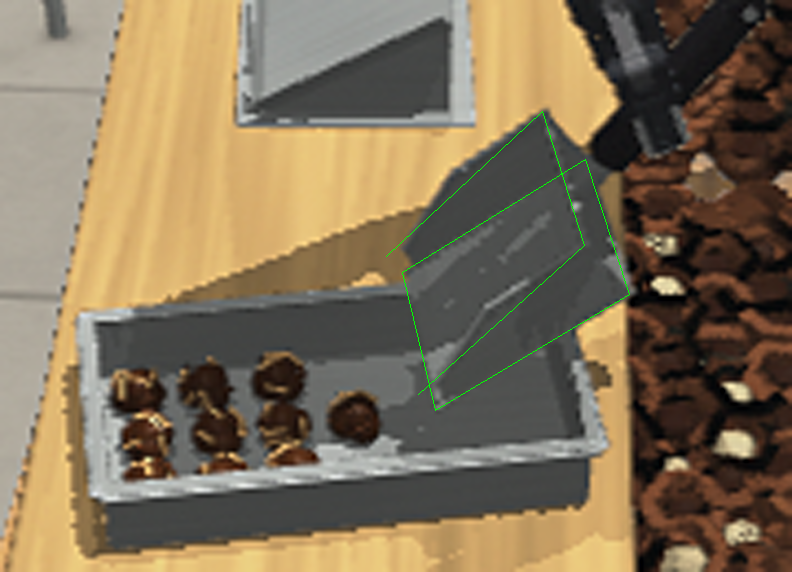

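The hover picture shows the scoop's lip over the clear end, with overlay and scoop agreeing. Its lip corner is at about (437,408), clear of the lone cluster at (355,417). Descending.

```bash
python3 -m jog '[{"dx":0.0006,"dy":0.0001,"dz":-0.056,"rx":0.0003,"ry":0,"rz":0},{"dx":0.0006,"dy":0.0001,"dz":-0.056,"rx":0.0003,"ry":0,"rz":0},{"dx":0.0006,"dy":0.0001,"dz":-0.056,"rx":0.0003,"ry":0,"rz":0},{"dx":0.0006,"dy":0.0001,"dz":-0.056,"rx":0.0003,"ry":0,"rz":0},{"dx":0,"dy":0,"dz":0,"rx":0,"ry":0,"rz":0},{"dx":0,"dy":0,"dz":0,"rx":0,"ry":0,"rz":0}]'
python3 -m jog '[{"dx":0,"dy":0,"dz":-0.004,"rx":0,"ry":0,"rz":0},{"dx":0,"dy":0,"dz":-0.004,"rx":0,"ry":0,"rz":0},{"dx":0,"dy":0,"dz":0,"rx":0,"ry":0,"rz":0}]'
python3 -m jog '[{"dx":0,"dy":0,"dz":-0.004,"rx":0,"ry":0,"rz":0},{"dx":0,"dy":0,"dz":0,"rx":0,"ry":0,"rz":0}]'
python3 - <<'E'
from h import *
T,st=cur();S=T@np.linalg.inv(GR);print(np.round(S[:3,3]+.108*S[:3,0],4))
W=[T]+[pan(x,.001,p,-.001)@GR for x,p in[(-.022,28),(-.008,20),(.01,14),(.03,10),(.055,8),(.08,5),(.105,3)]]
for a,b,n in zip(W,W[1:],(3,3,3,3,3,3,3)): rows(a,b,n)
E
```

```text
t: 6.75
tcp_pos: [0.3501, 0.2655, 0.2076]
tool_rot: [[-0.922, -0.197, -0.334], [-0.186, 0.98, -0.066], [0.34, 0.002, -0.94]]
force: [0.6, 0.2, -1.2]
grip_width: 0.0163
grasp_force: 112.5
t: 7.05
tcp_pos: [0.35, 0.2662, 0.2058]
tool_rot: [[-0.922, -0.198, -0.333], [-0.187, 0.98, -0.065], [0.339, 0.002, -0.941]]
force: [-1.0, -0.8, -1.4]
grip_width: 0.016
grasp_force: 112.5
t: 7.25
tcp_pos: [0.3498, 0.2662, 0.2044]
tool_rot: [[-0.922, -0.198, -0.333], [-0.187, 0.98, -0.066], [0.34, 0.002, -0.94]]
force: [-0.4, -0.2, -1.3]
grip_width: 0.0161
grasp_force: 112.5
[0.4584 0.2884 0.0883]
3 x d [0.0028, 0.0003, -0.0193] r [0.0023, -0.0126, 0.0001] mm/row 4.9 deg/row 2.31
3 x d [0.0013, 0.0003, -0.0243] r [0.003, -0.0145, 0.0] mm/row 6.1 deg/row 2.67
3 x d [0.0131, 0.0027, -0.0197] r [0.0022, -0.0109, -0.0] mm/row 5.9 deg/row 2.0
3 x d [0.0203, 0.0041, -0.0137] r [0.0015, -0.0073, 0.0] mm/row 6.2 deg/row 1.33
3 x d [0.0301, 0.0061, -0.007] r [0.0007, -0.0036, -0.0] mm/row 7.9 deg/row 0.67
3 x d [0.0293, 0.006, -0.0107] r [0.0011, -0.0054, 0.0] mm/row 7.9 deg/row 1.0
3 x d [0.0307, 0.0062, -0.0072] r [0.0007, -0.0036, -0.0] mm/row 8.0 deg/row 0.67
```

```bash
for i in 1 2; do python3 -m jog '[{"dx":0,"dy":0,"dz":-0.004,"rx":0,"ry":0,"rz":0},{"dx":0,"dy":0,"dz":0,"rx":0,"ry":0,"rz":0}]' | grep -E "tcp|force"; done; python3 -m jog '[{"dx":0,"dy":0,"dz":-0.004,"rx":0,"ry":0,"rz":0},{"dx":0,"dy":0,"dz":0,"rx":0,"ry":0,"rz":0}]' | grep -E "tcp|force"
```

```text
tcp_pos: [0.3498, 0.2662, 0.2033]
force: [-0.2, -0.6, -1.7]
grasp_force: 112.5
tcp_pos: [0.3499, 0.2663, 0.2027]
force: [-0.4, 0.6, 2.0]
grasp_force: 112.9
tcp_pos: [0.3499, 0.2663, 0.2021]
force: [-2.3, -1.1, 5.6]
grasp_force: 113.2
```

```bash
python3 -m jog '[{"dx":0.0028,"dy":0.0003,"dz":-0.018,"rx":0.0023,"ry":-0.0126,"rz":0},{"dx":0.0028,"dy":0.0003,"dz":-0.018,"rx":0.0023,"ry":-0.0126,"rz":0},{"dx":0.0028,"dy":0.0003,"dz":-0.018,"rx":0.0023,"ry":-0.0126,"rz":0},{"dx":0.0013,"dy":0.0003,"dz":-0.0243,"rx":0.003,"ry":-0.0145,"rz":0},{"dx":0.0013,"dy":0.0003,"dz":-0.0243,"rx":0.003,"ry":-0.0145,"rz":0},{"dx":0.0013,"dy":0.0003,"dz":-0.0243,"rx":0.003,"ry":-0.0145,"rz":0},{"dx":0,"dy":0,"dz":0,"rx":0,"ry":0,"rz":0}]'
python3 - <<'E'
from h import *
T,st=cur();S=T@np.linalg.inv(GR);print(np.round(S[:3,3]+.108*S[:3,0],4))
W=[T]+[pan(x,-.0003,p,-.001)@GR for x,p in[(.01,14),(.03,10),(.055,8),(.08,5),(.105,3)]]
for a,b,n in zip(W,W[1:],(3,3,3,3,3,3,3)): rows(a,b,n)
E
```

```text
t: 8.55
tcp_pos: [0.3525, 0.2665, 0.1698]
tool_rot: [[-0.976, -0.199, -0.083], [-0.198, 0.98, -0.016], [0.085, 0.001, -0.996]]
force: [0.2, 0.4, 0.8]
grip_width: 0.0159
grasp_force: 112.6
[0.4869 0.2938 0.0863]
3 x d [0.0136, 0.0028, -0.0189] r [0.0021, -0.0108, 0.0] mm/row 5.9 deg/row 1.97
3 x d [0.0203, 0.0041, -0.0137] r [0.0015, -0.0073, 0.0] mm/row 6.2 deg/row 1.33
3 x d [0.0301, 0.0061, -0.007] r [0.0007, -0.0036, -0.0] mm/row 7.9 deg/row 0.67
3 x d [0.0293, 0.006, -0.0107] r [0.0011, -0.0054, 0.0] mm/row 7.9 deg/row 1.0
3 x d [0.0307, 0.0062, -0.0072] r [0.0007, -0.0036, -0.0] mm/row 8.0 deg/row 0.67
```

```bash
python3 -m jog '[{"dx":0.0136,"dy":0.0028,"dz":-0.0189,"rx":0.0021,"ry":-0.0108,"rz":0},{"dx":0.0136,"dy":0.0028,"dz":-0.0189,"rx":0.0021,"ry":-0.0108,"rz":0},{"dx":0.0136,"dy":0.0028,"dz":-0.0189,"rx":0.0021,"ry":-0.0108,"rz":0},{"dx":0.0203,"dy":0.0041,"dz":-0.0137,"rx":0.0015,"ry":-0.0073,"rz":0},{"dx":0.0203,"dy":0.0041,"dz":-0.0137,"rx":0.0015,"ry":-0.0073,"rz":0},{"dx":0.0203,"dy":0.0041,"dz":-0.0137,"rx":0.0015,"ry":-0.0073,"rz":0},{"dx":0,"dy":0,"dz":0,"rx":0,"ry":0,"rz":0}]'
python3 -m jog '[{"dx":0.0301,"dy":0.0061,"dz":-0.007,"rx":0.0007,"ry":-0.0036,"rz":0},{"dx":0.0301,"dy":0.0061,"dz":-0.007,"rx":0.0007,"ry":-0.0036,"rz":0},{"dx":0.0301,"dy":0.0061,"dz":-0.007,"rx":0.0007,"ry":-0.0036,"rz":0},{"dx":0,"dy":0,"dz":0,"rx":0,"ry":0,"rz":0}]'
python3 - <<'E'
from h import *
T,st=cur();S=T@np.linalg.inv(GR);print(np.round(S[:3,3]+.108*S[:3,0],4))
overlay(S,"pics/mid.png",{"side":(225,250,180,120,4.4)})
W=[T]+[pan(x,-.0003,p,-.001)@GR for x,p in[(.08,5),(.105,3)]]
for a,b,n in zip(W,W[1:],(3,3,3,3,3,3,3)): rows(a,b,n)
E
```

```text
t: 9.25
tcp_pos: [0.379, 0.2721, 0.1454]
tool_rot: [[-0.976, -0.198, 0.086], [-0.198, 0.98, 0.017], [-0.088, -0.0, -0.996]]
force: [0.3, -0.1, 1.1]
grip_width: 0.0162
grasp_force: 112.7
t: 9.65
tcp_pos: [0.4023, 0.2768, 0.14]
tool_rot: [[-0.973, -0.198, 0.121], [-0.197, 0.98, 0.024], [-0.123, -0.0, -0.992]]
force: [1.5, -0.2, 1.5]
grip_width: 0.0161
grasp_force: 112.9
[0.5507 0.3068 0.0867]
3 x d [0.027, 0.0053, -0.0105] r [0.0011, -0.0054, 0.0001] mm/row 7.4 deg/row 0.99
3 x d [0.0307, 0.0062, -0.0072] r [0.0007, -0.0036, -0.0] mm/row 8.0 deg/row 0.67
```

View pics/mid.png

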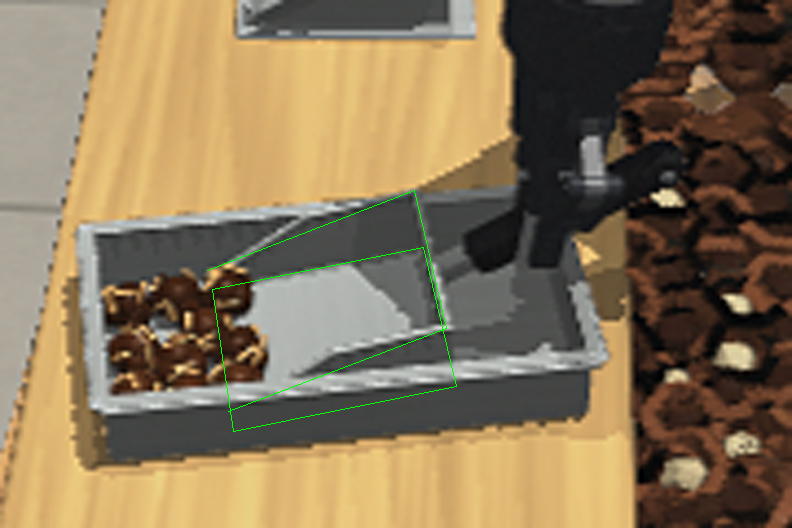

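Mid-scoop: the clusters are bunched at the far end, with the first ones riding onto the lip near (235,340). I'll push on to the far wall.

```bash
python3 -m jog '[{"dx":0.027,"dy":0.0053,"dz":-0.0105,"rx":0.0011,"ry":-0.0054,"rz":0},{"dx":0.027,"dy":0.0053,"dz":-0.0105,"rx":0.0011,"ry":-0.0054,"rz":0},{"dx":0.027,"dy":0.0053,"dz":-0.0105,"rx":0.0011,"ry":-0.0054,"rz":0},{"dx":0,"dy":0,"dz":0,"rx":0,"ry":0,"rz":0}]'
python3 -m jog '[{"dx":0.0307,"dy":0.0062,"dz":-0.0072,"rx":0.0007,"ry":-0.0036,"rz":0},{"dx":0.0307,"dy":0.0062,"dz":-0.0072,"rx":0.0007,"ry":-0.0036,"rz":0},{"dx":0,"dy":0,"dz":0,"rx":0,"ry":0,"rz":0}]'
python3 - <<'E'
from h import *
T,st=cur();S=T@np.linalg.inv(GR);print(np.round(S[:3,3]+.108*S[:3,0],4), np.round(R.from_euler("z",-PY,degrees=True).as_matrix()@(S[:3,3]+.108*S[:3,0]-PAN),4))
overlay(None,"pics/end.png",{"side":(225,250,100,100,6)})
W=[T]+[pan(x,-.0003,p,-.001)@GR for x,p in[(.109,3)]]
for a,b,n in zip(W,W[1:],(3,3,3,3,3,3,3)): rows(a,b,n)
E
```

```text
t: 10.1
tcp_pos: [0.4218, 0.2806, 0.1319]
tool_rot: [[-0.965, -0.199, 0.171], [-0.196, 0.98, 0.034], [-0.175, -0.0, -0.985]]
force: [-0.5, -0.1, 1.8]
grip_width: 0.0167
grasp_force: 112.8
t: 10.4
tcp_pos: [0.4379, 0.2839, 0.1285]
tool_rot: [[-0.961, -0.198, 0.194], [-0.194, 0.98, 0.039], [-0.198, -0.0, -0.98]]
force: [0.5, 0.4, 2.2]
grip_width: 0.0163
grasp_force: 112.9
[0.5898 0.3146 0.0867] [ 0.0967 -0.0012  0.0017]
3 x d [0.0155, 0.0032, -0.0024] r [0.0003, -0.0012, 0.0001] mm/row 4.0 deg/row 0.22
```

```bash
python3 -m jog '[{"dx":0.015,"dy":0.003,"dz":-0.0024,"rx":0.0003,"ry":-0.0012,"rz":0},{"dx":0.015,"dy":0.003,"dz":-0.0024,"rx":0.0003,"ry":-0.0012,"rz":0},{"dx":0.012,"dy":0.0024,"dz":-0.0024,"rx":0.0003,"ry":-0.0012,"rz":0},{"dx":0,"dy":0,"dz":0,"rx":0,"ry":0,"rz":0}]'
python3 - <<'E'
from h import *
T,st=cur();S=T@np.linalg.inv(GR);print(np.round(R.from_euler("z",-PY,degrees=True).as_matrix()@(S[:3,3]+.108*S[:3,0]-PAN),4))
W=[T]+[pan(x,h,p,-.001)@GR for x,h,p in[(.1075,.011,-4),(.107,.028,-12),(.105,.048,-20),(.10,.12,-20)]]
for a,b,n in zip(W,W[1:],(3,3,3,5)): rows(a,b,n)
E
```

```text
t: 10.85
tcp_pos: [0.4475, 0.2857, 0.1267]
tool_rot: [[-0.959, -0.198, 0.204], [-0.194, 0.98, 0.041], [-0.208, -0.0, -0.978]]
force: [0.0, -0.5, 1.8]
grip_width: 0.0166
grasp_force: 112.8
[ 0.1069 -0.0014  0.0016]
3 x d [-0.0042, -0.0005, -0.0106] r [0.0026, -0.0128, 0.0001] mm/row 2.9 deg/row 2.35
3 x d [-0.0024, -0.0005, -0.0071] r [0.003, -0.0145, 0.0] mm/row 1.9 deg/row 2.67
3 x d [-0.0003, -0.0001, -0.0031] r [0.003, -0.0145, 0.0] mm/row 0.8 deg/row 2.67
5 x d [-0.0039, -0.0008, 0.0576] r [-0.0, -0.0, 0.0] mm/row 14.4 deg/row 0.0
```

Run:
```python
from h import *
T,st=cur()
W=[T]+[pan(x,h,p,-.001)@GR for x,h,p in[(.107,.014,-4),(.106,.039,-12),(.104,.075,-20),(.09,.14,-20)]]
for a,b,n in zip(W,W[1:],(4,4,4,5)): rows(a,b,n)
```

```text
4 x d [-0.0036, -0.0005, -0.005] r [0.0019, -0.0096, 0.0001] mm/row 1.5 deg/row 1.77
4 x d [-0.0023, -0.0005, 0.0026] r [0.0022, -0.0109, 0.0] mm/row 0.9 deg/row 2.0
4 x d [-0.0002, -0.0, 0.0137] r [0.0022, -0.0109, 0.0] mm/row 3.4 deg/row 2.0
5 x d [-0.011, -0.0022, 0.052] r [-0.0, -0.0, 0.0] mm/row 13.3 deg/row 0.0
```

```bash
python3 -m jog '[{"dx":-0.0036,"dy":-0.0005,"dz":-0.003,"rx":0.0019,"ry":-0.0096,"rz":0},{"dx":-0.0036,"dy":-0.0005,"dz":-0.005,"rx":0.0019,"ry":-0.0096,"rz":0},{"dx":-0.0036,"dy":-0.0005,"dz":-0.005,"rx":0.0019,"ry":-0.0096,"rz":0},{"dx":-0.0036,"dy":-0.0005,"dz":-0.005,"rx":0.0019,"ry":-0.0096,"rz":0},{"dx":-0.0023,"dy":-0.0005,"dz":0.0026,"rx":0.0022,"ry":-0.0109,"rz":0},{"dx":-0.0023,"dy":-0.0005,"dz":0.0026,"rx":0.0022,"ry":-0.0109,"rz":0},{"dx":-0.0023,"dy":-0.0005,"dz":0.0026,"rx":0.0022,"ry":-0.0109,"rz":0},{"dx":-0.0023,"dy":-0.0005,"dz":0.0026,"rx":0.0022,"ry":-0.0109,"rz":0}]'
python3 -m jog '[{"dx":0,"dy":0,"dz":0.0137,"rx":0.0022,"ry":-0.0109,"rz":0},{"dx":0,"dy":0,"dz":0.0137,"rx":0.0022,"ry":-0.0109,"rz":0},{"dx":0,"dy":0,"dz":0.0137,"rx":0.0022,"ry":-0.0109,"rz":0},{"dx":0,"dy":0,"dz":0.0137,"rx":0.0022,"ry":-0.0109,"rz":0},{"dx":-0.006,"dy":-0.001,"dz":0.052,"rx":0,"ry":0,"rz":0},{"dx":-0.011,"dy":-0.0022,"dz":0.052,"rx":0,"ry":0,"rz":0},{"dx":-0.011,"dy":-0.0022,"dz":0.052,"rx":0,"ry":0,"rz":0},{"dx":-0.011,"dy":-0.0022,"dz":0.052,"rx":0,"ry":0,"rz":0},{"dx":-0.011,"dy":-0.0022,"dz":0.052,"rx":0,"ry":0,"rz":0},{"dx":0,"dy":0,"dz":0,"rx":0,"ry":0,"rz":0},{"dx":0,"dy":0,"dz":0,"rx":0,"ry":0,"rz":0}]'
python3 - <<'E'
from h import *
from cell import bot
T,st=cur();S=T@np.linalg.inv(GR);print(np.round(S,3),st["joint_positions"])
f=bot.grab_frame("side")["color"];cv2.imwrite("pics/up_full.png",f);cv2.imwrite("pics/uptop.png",bot.grab_frame("top")["color"])
# brown mask in pan region, blobs
P=lambda x,y,z:proj("side",PAN+R.from_euler("z",PY,degrees=True).as_matrix()@np.array([x,y,z]))
q=np.array([P(-.11,-.054,.002),P(.111,-.054,.002),P(.111,.054,.002),P(-.11,.054,.002)])
m=np.zeros(f.shape[:2],np.uint8);cv2.fillConvexPoly(m,q.astype(np.int32),1)
b=f.astype(int);br=((b[...,2]-b[...,0])>12)&(m>0)
n,l,s_,ce=cv2.connectedComponentsWithStats(br.astype(np.uint8));print([(s_[i,4],ce[i].round().tolist()) for i in range(1,n) if s_[i,4]>15])
b0=cv2.imread("pics/side0.png").astype(int);print("before",(((b0[...,2]-b0[...,0])>12)&(m>0)).sum())
B=tf(S,BW);print([proj("side",p).round().tolist() for p in B])
E
```

```text
t: 11.65
tcp_pos: [0.4399, 0.2834, 0.1231]
tool_rot: [[-0.875, -0.197, 0.443], [-0.177, 0.98, 0.087], [-0.451, -0.003, -0.892]]
force: [-0.2, 0.0, -3.5]
grip_width: 0.0166
grasp_force: 112.4
t: 12.75
tcp_pos: [0.428, 0.2814, 0.2022]
tool_rot: [[-0.804, -0.197, 0.561], [-0.163, 0.98, 0.111], [-0.572, -0.002, -0.82]]
force: [-0.5, 0.3, -3.5]
grip_width: 0.0165
grasp_force: 112.6
[[ 0.922 -0.197 -0.333  0.484]
 [ 0.186  0.98  -0.065  0.293]
 [ 0.339 -0.002  0.941  0.189]
 [ 0.     0.     0.     1.   ]] [ 0.74551909  0.05016933  2.15674123 -0.67889541  0.49576107 -0.49100795]
[]
before 849
[[304.0, 277.0], [310.0, 309.0], [259.0, 300.0], [255.0, 268.0], [310.0, 263.0], [317.0, 294.0], [261.0, 295.0], [257.0, 263.0]]
```

Nothing is left in the pan, and the wrist reads about 2.2 N more than the empty scoop, which is about 10 clusters. Planning the carry to the tray.

```bash
cat >> h.py <<'E'
TR=np.array([.494,-.301,.085]);TY=1.3
MID=TR+R.from_euler("z",TY,degrees=True).as_matrix()@np.array([.0515,0,.002])
def tray(fx,h,p,fy=0,yaw=-8):
    lip=MID+R.from_euler("z",TY,degrees=True).as_matrix()@np.array([fx,fy,h])
    T=scoopT([0,0,0],yaw,p);T[:3,3]=lip-T[:3,:3]@[.108,0,0];return T
E
python3 - <<'E'
from h import *
T,st=cur()
M=scoopT([0,0,0],2,-20)@GR;M[:3,3]=[.50,0,.215]
H=tray(0,.12,-15)@GR
print(np.round(H,3));rows(T,M,10);rows(M,H,10)
E
```

```text
[[-0.857  0.139  0.496  0.387]
 [ 0.121  0.99  -0.07  -0.277]
 [-0.501 -0.    -0.866  0.197]
 [ 0.     0.     0.     1.   ]]
10 x d [0.0288, -0.1126, 0.0052] r [0.0001, -0.0001, -0.0052] mm/row 29.1 deg/row 0.94
10 x d [-0.0453, -0.111, -0.0072] r [0.0001, 0.0028, -0.0056] mm/row 30.0 deg/row 1.12
```

```bash
python3 -m jog '[{"dx":0.01,"dy":-0.038,"dz":0.002,"rx":0,"ry":0,"rz":-0.0017},{"dx":0.019,"dy":-0.075,"dz":0.003,"rx":0,"ry":0,"rz":-0.0035},{"dx":0.0288,"dy":-0.1126,"dz":0.0052,"rx":0.0001,"ry":-0.0001,"rz":-0.0052},{"dx":0.0288,"dy":-0.1126,"dz":0.0052,"rx":0.0001,"ry":-0.0001,"rz":-0.0052},{"dx":0.0288,"dy":-0.1126,"dz":0.0052,"rx":0.0001,"ry":-0.0001,"rz":-0.0052},{"dx":0.0288,"dy":-0.1126,"dz":0.0052,"rx":0.0001,"ry":-0.0001,"rz":-0.0052},{"dx":0.0288,"dy":-0.1126,"dz":0.0052,"rx":0.0001,"ry":-0.0001,"rz":-0.0052},{"dx":0.0288,"dy":-0.1126,"dz":0.0052,"rx":0.0001,"ry":-0.0001,"rz":-0.0052},{"dx":0.0288,"dy":-0.1126,"dz":0.0052,"rx":0.0001,"ry":-0.0001,"rz":-0.0052},{"dx":0.0288,"dy":-0.1126,"dz":0.0052,"rx":0.0001,"ry":-0.0001,"rz":-0.0052},{"dx":0.02,"dy":-0.1126,"dz":0.0052,"rx":0.0001,"ry":-0.0001,"rz":-0.0052}]'
python3 - <<'E'
from h import *
T,st=cur();print(st["joint_positions"])
rows(T,tray(0,.12,-15)@GR,10)
E
```

```text
t: 13.95
tcp_pos: [0.4978, -0.0014, 0.2156]
tool_rot: [[-0.818, -0.035, 0.574], [-0.028, 0.999, 0.021], [-0.574, 0.001, -0.819]]
force: [0.8, 1.2, -3.0]
grip_width: 0.016
grasp_force: 112.5
[-0.06205024 -0.02591287  2.1949793   0.15802183  0.36721462 -1.79743926]
10 x d [-0.0444, -0.1104, -0.0075] r [0.0001, 0.0028, -0.0056] mm/row 29.8 deg/row 1.12
```

```bash
python3 -m jog '[{"dx":-0.03,"dy":-0.1104,"dz":-0.0075,"rx":0.0001,"ry":0.0028,"rz":-0.0056},{"dx":-0.0444,"dy":-0.1104,"dz":-0.0075,"rx":0.0001,"ry":0.0028,"rz":-0.0056},{"dx":-0.0444,"dy":-0.1104,"dz":-0.0075,"rx":0.0001,"ry":0.0028,"rz":-0.0056},{"dx":-0.0444,"dy":-0.1104,"dz":-0.0075,"rx":0.0001,"ry":0.0028,"rz":-0.0056},{"dx":-0.0444,"dy":-0.1104,"dz":-0.0075,"rx":0.0001,"ry":0.0028,"rz":-0.0056},{"dx":-0.0444,"dy":-0.1104,"dz":-0.0075,"rx":0.0001,"ry":0.0028,"rz":-0.0056},{"dx":-0.0444,"dy":-0.1104,"dz":-0.0075,"rx":0.0001,"ry":0.0028,"rz":-0.0056},{"dx":-0.0444,"dy":-0.1104,"dz":-0.0075,"rx":0.0001,"ry":0.0028,"rz":-0.0056},{"dx":-0.0444,"dy":-0.09,"dz":-0.0075,"rx":0.0001,"ry":0.0028,"rz":-0.0056},{"dx":-0.033,"dy":-0.074,"dz":-0.005,"rx":0.0001,"ry":0.0028,"rz":-0.0056},{"dx":-0.017,"dy":-0.038,"dz":-0.003,"rx":0,"ry":0,"rz":0},{"dx":0,"dy":0,"dz":0,"rx":0,"ry":0,"rz":0}]'
python3 - <<'E'
from h import *
from cell import bot
T,st=cur();S=T@np.linalg.inv(GR);print(np.round(S[:3,3]+.108*S[:3,0]-MID,4),st["joint_positions"])
for c in("side","top"): cv2.imwrite(f"pics/tr_{c}.png",bot.grab_frame(c)["color"])
W=[T]+[tray(x,h,p)@GR for x,h,p in[(.0,.05,0),(.005,.024,12),(.005,.016,25),(.0,.016,40),(-.012,.022,52)]]
for a,b,n in zip(W,W[1:],(4,3,4,6,4)): rows(a,b,n)
E
```

```text
t: 15.15
tcp_pos: [0.398, -0.2621, 0.2064]
tool_rot: [[-0.865, 0.157, 0.476], [0.133, 0.987, -0.085], [-0.483, -0.01, -0.875]]
force: [0.6, 0.6, -4.1]
grip_width: 0.0162
grasp_force: 112.6
[0.0109 0.0126 0.1263] [-0.79538517  0.00597669  2.13723143  0.49279349  0.63481519 -2.5573284 ]
4 x d [-0.0084, -0.0158, -0.0376] r [0.0036, 0.0189, 0.0014] mm/row 10.4 deg/row 3.48
3 x d [0.0199, -0.0017, 0.008] r [0.0031, 0.022, -0.0] mm/row 5.4 deg/row 4.0
4 x d [0.018, -0.0025, 0.0235] r [0.0025, 0.0179, -0.0] mm/row 7.4 deg/row 3.25
6 x d [0.0159, -0.0028, 0.0201] r [0.0019, 0.0138, -0.0] mm/row 6.4 deg/row 2.5
4 x d [0.016, -0.0042, 0.0241] r [0.0023, 0.0165, 0.0] mm/row 7.3 deg/row 3.0
```

j6 is at its limit, so I'll yaw the scoop further clockwise to about -16°, which eases it.

Run:
```python
from h import *
T,st=cur()
W=[T]+[tray(x,h,p,0,y)@GR for x,h,p,y in[(.003,.085,-5,-16),(.005,.05,5,-17),(.008,.032,14,-17),(.008,.020,25,-17),(.003,.016,40,-17),(-.01,.022,52,-17)]]
for a,b,n in zip(W,W[1:],(3,3,3,4,6,4)): rows(a,b,n)
```

```text
3 x d [-0.0039, 0.0065, -0.0215] r [0.0044, 0.0158, -0.0131] mm/row 5.7 deg/row 3.78
3 x d [0.0108, 0.0015, -0.0101] r [0.0053, 0.0178, -0.0018] mm/row 3.7 deg/row 3.35
3 x d [0.0155, -0.0034, 0.0074] r [0.0049, 0.0159, 0.0] mm/row 4.4 deg/row 3.0
4 x d [0.0151, -0.0046, 0.0144] r [0.0045, 0.0146, 0.0] mm/row 5.3 deg/row 2.75
6 x d [0.0152, -0.0057, 0.0175] r [0.0041, 0.0133, 0.0] mm/row 6.0 deg/row 2.5
4 x d [0.014, -0.0086, 0.0241] r [0.0049, 0.0159, 0.0] mm/row 7.3 deg/row 3.0
```

```bash
python3 -m jog '[{"dx":-0.0039,"dy":0.0065,"dz":-0.0215,"rx":0.0044,"ry":0.0158,"rz":-0.0131},{"dx":-0.0039,"dy":0.0065,"dz":-0.0215,"rx":0.0044,"ry":0.0158,"rz":-0.0131},{"dx":-0.0039,"dy":0.0065,"dz":-0.0215,"rx":0.0044,"ry":0.0158,"rz":-0.0131},{"dx":0,"dy":0,"dz":0,"rx":0,"ry":0,"rz":0}]'
python3 - <<'E'
from h import *
T,st=cur();S=T@np.linalg.inv(GR);print(np.round(S[:3,3]+.108*S[:3,0]-MID,4),st["joint_positions"])
W=[T]+[tray(x,h,p,0,y)@GR for x,h,p,y in[(.005,.05,5,-17),(.008,.032,14,-17),(.008,.020,25,-17),(.003,.016,40,-17),(-.01,.022,52,-17)]]
for a,b,n in zip(W,W[1:],(3,3,4,6,4)): rows(a,b,n)
E
```

```text
t: 15.65
tcp_pos: [0.3964, -0.255, 0.1901]
tool_rot: [[-0.904, 0.273, 0.33], [0.256, 0.962, -0.094], [-0.343, -0.001, -0.939]]
force: [0.2, 0.0, -2.7]
grip_width: 0.0164
grasp_force: 112.5
[0.0043 0.0013 0.0852] [-0.68853573  0.04671152  2.08257383  0.21352526  0.70043746 -2.12501304]
3 x d [0.0092, 0.0004, -0.0103] r [0.0053, 0.0178, -0.0022] mm/row 3.5 deg/row 3.36
3 x d [0.0155, -0.0034, 0.0074] r [0.0049, 0.0159, 0.0] mm/row 4.4 deg/row 3.0
4 x d [0.0151, -0.0046, 0.0144] r [0.0045, 0.0146, 0.0] mm/row 5.3 deg/row 2.75
6 x d [0.0152, -0.0057, 0.0175] r [0.0041, 0.0133, 0.0] mm/row 6.0 deg/row 2.5
4 x d [0.014, -0.0086, 0.0241] r [0.0049, 0.0159, 0.0] mm/row 7.3 deg/row 3.0
```

```bash
python3 -m jog '[{"dx":0.0092,"dy":0.0004,"dz":-0.0103,"rx":0.0053,"ry":0.0178,"rz":-0.0022},{"dx":0.0092,"dy":0.0004,"dz":-0.0103,"rx":0.0053,"ry":0.0178,"rz":-0.0022},{"dx":0.0092,"dy":0.0004,"dz":-0.0103,"rx":0.0053,"ry":0.0178,"rz":-0.0022},{"dx":0.0155,"dy":-0.0034,"dz":0.0074,"rx":0.0049,"ry":0.0159,"rz":0},{"dx":0.0155,"dy":-0.0034,"dz":0.0074,"rx":0.0049,"ry":0.0159,"rz":0},{"dx":0.0155,"dy":-0.0034,"dz":0.0074,"rx":0.0049,"ry":0.0159,"rz":0},{"dx":0,"dy":0,"dz":0,"rx":0,"ry":0,"rz":0}]'
python3 - <<'E'
from h import *
T,st=cur();S=T@np.linalg.inv(GR);print(np.round(S[:3,3]+.108*S[:3,0]-MID,4),np.round(S[:3,0],3),st["joint_positions"])
W=[T]+[tray(x,h,p,0,y)@GR for x,h,p,y in[(.008,.020,25,-17),(.003,.016,40,-17),(-.01,.022,52,-17)]]
for a,b,n in zip(W,W[1:],(4,6,4)): rows(a,b,n)
E
```

```text
t: 16.35
tcp_pos: [0.416, -0.2585, 0.1883]
tool_rot: [[-0.956, 0.293, 0.021], [0.293, 0.956, -0.007], [-0.022, -0.0, -1.0]]
force: [-0.1, -0.2, -3.2]
grip_width: 0.0162
grasp_force: 112.4
[ 0.0094 -0.0013  0.0329] [ 0.928 -0.285 -0.239] [-0.583169    0.20992499  1.83424687  0.00643963  1.07649644 -1.85924787]
4 x d [0.0139, -0.0033, 0.014] r [0.0046, 0.0149, 0.0001] mm/row 5.0 deg/row 2.8
6 x d [0.0152, -0.0057, 0.0175] r [0.0041, 0.0133, 0.0] mm/row 6.0 deg/row 2.5
4 x d [0.014, -0.0086, 0.0241] r [0.0049, 0.0159, 0.0] mm/row 7.3 deg/row 3.0
```

```bash
python3 -m jog '[{"dx":0.0139,"dy":-0.0033,"dz":0.014,"rx":0.0046,"ry":0.0149,"rz":0},{"dx":0.0139,"dy":-0.0033,"dz":0.014,"rx":0.0046,"ry":0.0149,"rz":0},{"dx":0.0139,"dy":-0.0033,"dz":0.014,"rx":0.0046,"ry":0.0149,"rz":0},{"dx":0.0139,"dy":-0.0033,"dz":0.014,"rx":0.0046,"ry":0.0149,"rz":0},{"dx":0,"dy":0,"dz":0,"rx":0,"ry":0,"rz":0},{"dx":0,"dy":0,"dz":0,"rx":0,"ry":0,"rz":0},{"dx":0,"dy":0,"dz":0,"rx":0,"ry":0,"rz":0}]' | grep -E "force|tcp"
python3 -m jog '[{"dx":0.0152,"dy":-0.0057,"dz":0.0175,"rx":0.0041,"ry":0.0133,"rz":0},{"dx":0.0152,"dy":-0.0057,"dz":0.0175,"rx":0.0041,"ry":0.0133,"rz":0},{"dx":0,"dy":0,"dz":0,"rx":0,"ry":0,"rz":0},{"dx":0.0152,"dy":-0.0057,"dz":0.0175,"rx":0.0041,"ry":0.0133,"rz":0},{"dx":0.0152,"dy":-0.0057,"dz":0.0175,"rx":0.0041,"ry":0.0133,"rz":0},{"dx":0,"dy":0,"dz":0,"rx":0,"ry":0,"rz":0},{"dx":0.0152,"dy":-0.0057,"dz":0.0175,"rx":0.0041,"ry":0.0133,"rz":0},{"dx":0.0152,"dy":-0.0057,"dz":0.0175,"rx":0.0041,"ry":0.0133,"rz":0},{"dx":0,"dy":0,"dz":0,"rx":0,"ry":0,"rz":0},{"dx":0,"dy":0,"dz":0,"rx":0,"ry":0,"rz":0}]'
python3 - <<'E'
from h import *
from cell import bot
T,st=cur();S=T@np.linalg.inv(GR);print(np.round(S[:3,3]+.108*S[:3,0]-MID,4),np.round(S[:3,0],3),st["joint_positions"])
for c in("side","top"): cv2.imwrite(f"pics/d1_{c}.png",bot.grab_frame(c)["color"])
W=[T]+[tray(x,h,p,0,y)@GR for x,h,p,y in[(-.012,.024,52,-17),(-.02,.034,60,-17),(-.02,.075,60,-17)]]
for a,b,n in zip(W,W[1:],(5,4,5)): rows(a,b,n)
E
```

```text
tcp_pos: [0.4272, -0.2613, 0.2023]
force: [-0.3, 0.5, -1.6]
grasp_force: 112.7
t: 18.05
tcp_pos: [0.4501, -0.27, 0.2282]
tool_rot: [[-0.865, 0.295, -0.406], [0.268, 0.955, 0.124], [0.425, -0.002, -0.905]]
force: [-0.9, -0.1, -1.5]
grip_width: 0.0162
grasp_force: 112.7
[-0.0002  0.0002  0.0154] [ 0.73  -0.226 -0.645] [-0.50812046  0.46903857  1.41322408 -0.0901223   1.68873389 -1.77016725]
5 x d [0.0118, -0.0072, 0.0211] r [0.0039, 0.0125, 0.0002] mm/row 6.3 deg/row 2.37
4 x d [0.0118, -0.0062, 0.0186] r [0.0032, 0.0106, -0.0] mm/row 5.7 deg/row 2.0
5 x d [0.0, 0.0, 0.0328] r [-0.0, -0.0, -0.0] mm/row 8.2 deg/row 0.0
```

```bash
python3 -m jog '[{"dx":0.0118,"dy":-0.0072,"dz":0.0211,"rx":0.0039,"ry":0.0125,"rz":0},{"dx":0.0118,"dy":-0.0072,"dz":0.0211,"rx":0.0039,"ry":0.0125,"rz":0},{"dx":0.0118,"dy":-0.0072,"dz":0.0211,"rx":0.0039,"ry":0.0125,"rz":0},{"dx":0.0118,"dy":-0.0072,"dz":0.0211,"rx":0.0039,"ry":0.0125,"rz":0},{"dx":0.0118,"dy":-0.0072,"dz":0.0211,"rx":0.0039,"ry":0.0125,"rz":0},{"dx":0,"dy":0,"dz":0,"rx":0,"ry":0,"rz":0},{"dx":0.0118,"dy":-0.0062,"dz":0.0186,"rx":0.0032,"ry":0.0106,"rz":0},{"dx":0.0118,"dy":-0.0062,"dz":0.0186,"rx":0.0032,"ry":0.0106,"rz":0},{"dx":0.0118,"dy":-0.0062,"dz":0.0186,"rx":0.0032,"ry":0.0106,"rz":0},{"dx":0.0118,"dy":-0.0062,"dz":0.0186,"rx":0.0032,"ry":0.0106,"rz":0},{"dx":0,"dy":0,"dz":0,"rx":0,"ry":0,"rz":0},{"dx":0,"dy":0,"dz":0,"rx":0,"ry":0,"rz":0}]'
python3 -m jog '[{"dx":0,"dy":0,"dz":0.0328,"rx":0,"ry":0,"rz":0},{"dx":0,"dy":0,"dz":0.0328,"rx":0,"ry":0,"rz":0},{"dx":0,"dy":0,"dz":0.0328,"rx":0,"ry":0,"rz":0},{"dx":0,"dy":0,"dz":0.0328,"rx":0,"ry":0,"rz":0},{"dx":0,"dy":0,"dz":0.0328,"rx":0,"ry":0,"rz":0},{"dx":0,"dy":0,"dz":0.08,"rx":0,"ry":0,"rz":0},{"dx":0,"dy":0,"dz":0.08,"rx":0,"ry":0,"rz":0},{"dx":0,"dy":0,"dz":0,"rx":0,"ry":0,"rz":0},{"dx":0,"dy":0,"dz":0,"rx":0,"ry":0,"rz":0}]'
python3 - <<'E'
from h import *
from cell import bot
T,st=cur();S=T@np.linalg.inv(GR);print(np.round(S,3),st["joint_positions"])
# home approach: 60 mm lifted from home
Hm=scoopT([.464,-.007,.145],3.5,30)@GR;U=Hm.copy();U[2,3]+=.10
a=T.copy();a[:3,3]+=[-.03,.15,.02]
rows(T,U,14)
o=[]
for c in("side","top"): f=bot.grab_frame(c)["color"];cv2.imwrite(f"pics/d2_{c}.png",f)
s=cv2.imread("pics/d2_side.png")
b=s.astype(int)
E
```

```text
t: 19.35
tcp_pos: [0.477, -0.2854, 0.2734]
tool_rot: [[-0.677, 0.294, -0.674], [0.21, 0.956, 0.206], [0.705, -0.002, -0.709]]
force: [0.0, -0.8, -0.6]
grip_width: 0.0164
grasp_force: 112.8
t: 20.25
tcp_pos: [0.4774, -0.2856, 0.3543]
tool_rot: [[-0.677, 0.294, -0.675], [0.21, 0.956, 0.206], [0.705, -0.002, -0.709]]
force: [-0.8, 0.3, -1.1]
grip_width: 0.0163
grasp_force: 112.8
[[ 0.479  0.294  0.827  0.475]
 [-0.149  0.956 -0.254 -0.285]
 [-0.865 -0.002  0.501  0.296]
 [ 0.     0.     0.     1.   ]] [-0.48437764  0.65259548  0.93100873 -0.18151317  2.3237211  -1.82640886]
14 x d [-0.0115, 0.0791, -0.0163] r [-0.0014, -0.0119, 0.008] mm/row 20.4 deg/row 2.59
```

```bash
python3 -m jog '[{"dx":-0.0115,"dy":0.0791,"dz":-0.0163,"rx":-0.0014,"ry":-0.0119,"rz":0.008},{"dx":-0.0115,"dy":0.0791,"dz":-0.0163,"rx":-0.0014,"ry":-0.0119,"rz":0.008},{"dx":-0.0115,"dy":0.0791,"dz":-0.0163,"rx":-0.0014,"ry":-0.0119,"rz":0.008},{"dx":-0.0115,"dy":0.0791,"dz":-0.0163,"rx":-0.0014,"ry":-0.0119,"rz":0.008},{"dx":-0.0115,"dy":0.0791,"dz":-0.0163,"rx":-0.0014,"ry":-0.0119,"rz":0.008},{"dx":-0.0115,"dy":0.0791,"dz":-0.0163,"rx":-0.0014,"ry":-0.0119,"rz":0.008},{"dx":-0.0115,"dy":0.0791,"dz":-0.0163,"rx":-0.0014,"ry":-0.0119,"rz":0.008},{"dx":-0.0115,"dy":0.0791,"dz":-0.0163,"rx":-0.0014,"ry":-0.0119,"rz":0.008},{"dx":-0.0115,"dy":0.0791,"dz":-0.0163,"rx":-0.0014,"ry":-0.0119,"rz":0.008},{"dx":-0.0115,"dy":0.0791,"dz":-0.0163,"rx":-0.0014,"ry":-0.0119,"rz":0.008},{"dx":-0.0115,"dy":0.0791,"dz":-0.0163,"rx":-0.0014,"ry":-0.0119,"rz":0.008},{"dx":-0.0115,"dy":0.0791,"dz":-0.0163,"rx":-0.0014,"ry":-0.0119,"rz":0.008}]' | grep tcp
python3 -m jog '[{"dx":-0.0115,"dy":0.0791,"dz":-0.0163,"rx":-0.0014,"ry":-0.0119,"rz":0.008},{"dx":-0.0115,"dy":0.0791,"dz":-0.0163,"rx":-0.0014,"ry":-0.0119,"rz":0.008},{"dx":0,"dy":0,"dz":0,"rx":0,"ry":0,"rz":0},{"dx":0,"dy":0,"dz":0,"rx":0,"ry":0,"rz":0},{"dx":0,"dy":0,"dz":0,"rx":0,"ry":0,"rz":0}]'
python3 - <<'E'
from h import *
from cell import bot
T,st=cur();S=T@np.linalg.inv(GR);print(st["force"])
Hm=scoopT([.464,-.007,.145],3.5,30)@GR;U=Hm.copy();U[2,3]+=.04;rows(T,U,4)
overlay(S,"pics/t1.png",{"side":(265,130,130,130,3)})
f=bot.grab_frame("top")["color"];r=cv2.resize(f[215:305,420:505],None,fx=4.4,fy=4.4,interpolation=cv2.INTER_CUBIC)
a=cv2.imread("pics/t1.png");h=max(a.shape[0],r.shape[0]);p=lambda x:cv2.copyMakeBorder(x,0,h-x.shape[0],0,0,0)
cv2.imwrite("pics/t2.png",np.hstack([p(a),p(r)]))
E
```

```text
tcp_pos: [0.4419, -0.0473, 0.3045]
t: 22.05
tcp_pos: [0.4371, -0.0093, 0.2971]
tool_rot: [[-0.964, -0.06, -0.258], [-0.057, 0.998, -0.017], [0.258, -0.001, -0.966]]
force: [1.0, -0.5, -1.5]
grip_width: 0.0167
grasp_force: 112.8
[ 0.97192243 -0.48824887 -1.49384265]
4 x d [0.0001, 0.0007, -0.0599] r [0.0001, -0.0, 0.0001] mm/row 15.0 deg/row 0.03
```

View pics/t2.png

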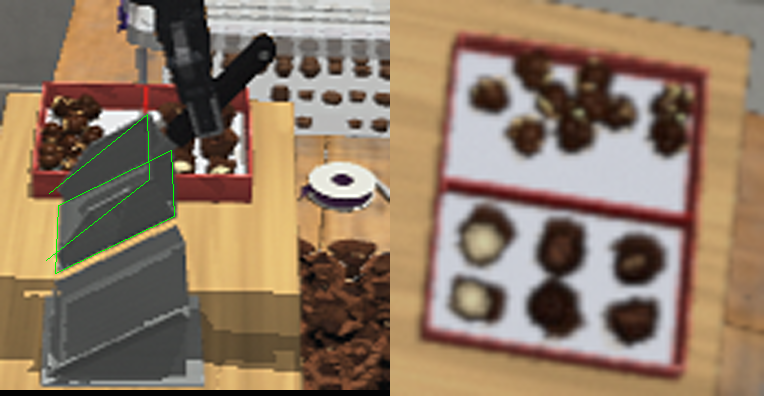

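The last picture shows about ten clusters, all in the tray's empty half (crop x 470–690, y 60–150), and the tray unmoved. The scoop is in hand as predicted. Now I put it back, landing about 3 mm up-ramp and then sliding to the toe.

```bash
python3 -m jog '[{"dx":-0.003,"dy":0.0007,"dz":-0.0599,"rx":0.0001,"ry":0,"rz":0.0001},{"dx":-0.003,"dy":0.0007,"dz":-0.0599,"rx":0.0001,"ry":0,"rz":0.0001},{"dx":-0.003,"dy":0.0007,"dz":-0.0599,"rx":0.0001,"ry":0,"rz":0.0001},{"dx":-0.003,"dy":0.0007,"dz":-0.0599,"rx":0.0001,"ry":0,"rz":0.0001},{"dx":0,"dy":0,"dz":-0.06,"rx":0,"ry":0,"rz":0},{"dx":0,"dy":0,"dz":-0.05,"rx":0,"ry":0,"rz":0},{"dx":0,"dy":0,"dz":-0.024,"rx":0,"ry":0,"rz":0},{"dx":0,"dy":0,"dz":0,"rx":0,"ry":0,"rz":0},{"dx":0,"dy":0,"dz":0,"rx":0,"ry":0,"rz":0}]'
python3 - <<'E'
from h import *
T,st=cur()
Hm=scoopT([.464,-.007,.145],3.5,30)@GR;rows(T,Hm,1)
E
```

```text
t: 23.05
tcp_pos: [0.4344, -0.0081, 0.2044]
tool_rot: [[-0.965, -0.061, -0.256], [-0.059, 0.998, -0.016], [0.256, 0.0, -0.967]]
force: [0.0, 0.1, -1.0]
grip_width: 0.0164
grasp_force: 112.8
1 x d [0.0111, -0.0019, -0.0288] r [-0.0001, 0.0006, -0.0001] mm/row 7.7 deg/row 0.11
```

```bash
python3 -m jog '[{"dx":0,"dy":-0.001,"dz":-0.01,"rx":0,"ry":0.0003,"rz":0},{"dx":0,"dy":-0.001,"dz":-0.008,"rx":0,"ry":0.0003,"rz":0},{"dx":0,"dy":0,"dz":0,"rx":0,"ry":0,"rz":0},{"dx":0,"dy":0,"dz":0,"rx":0,"ry":0,"rz":0}]' | grep -E "tcp|force"
python3 -m jog '[{"dx":0,"dy":0,"dz":-0.004,"rx":0,"ry":0,"rz":0},{"dx":0,"dy":0,"dz":0,"rx":0,"ry":0,"rz":0}]' | grep -E "tcp|force"
python3 -m jog '[{"dx":0,"dy":0,"dz":-0.004,"rx":0,"ry":0,"rz":0},{"dx":0,"dy":0,"dz":0,"rx":0,"ry":0,"rz":0}]' | grep -E "tcp|force"
```

```text
tcp_pos: [0.4341, -0.0085, 0.1996]
force: [-0.5, 0.7, -1.1]
grasp_force: 112.8
tcp_pos: [0.4345, -0.0084, 0.1989]
force: [-0.3, 0.2, 1.6]
grasp_force: 113.2
tcp_pos: [0.435, -0.0084, 0.1984]
force: [0.6, 0.4, 5.2]
grasp_force: 113.5
```

```bash
python3 -m jog '[{"dx":0.0035,"dy":0.0002,"dz":-0.002,"rx":0,"ry":0,"rz":0},{"dx":0.0035,"dy":0.0002,"dz":-0.002,"rx":0,"ry":0,"rz":0},{"dx":0,"dy":0,"dz":0,"rx":0,"ry":0,"rz":0}]' | grep -E "tcp|force"
for i in 1; do python3 -m jog '[{"dx":0.0035,"dy":0.0002,"dz":-0.002,"rx":0,"ry":0,"rz":0},{"dx":0,"dy":0,"dz":0,"rx":0,"ry":0,"rz":0}]' | grep -E "tcp|force"; done
python3 -m jog '[{"dx":0.0035,"dy":0.0002,"dz":-0.002,"rx":0,"ry":0,"rz":0},{"dx":0,"dy":0,"dz":0,"rx":0,"ry":0,"rz":0}]' | grep -E "tcp|force"
```

```text
tcp_pos: [0.4367, -0.0084, 0.1973]
force: [2.6, 0.8, 4.6]
grasp_force: 113.5
tcp_pos: [0.4371, -0.0083, 0.1972]
force: [-0.4, 1.2, 7.6]
grasp_force: 113.8
tcp_pos: [0.4372, -0.0083, 0.1972]
force: [-2.2, 0.6, 11.3]
grasp_force: 114.2
```

```bash
python3 -m jog '[{"dx":-0.001,"dy":0,"dz":0.004,"rx":0,"ry":0,"rz":0},{"dx":0,"dy":0,"dz":0,"rx":0,"ry":0,"rz":0}]' | grep -E "tcp|force"
python3 -m jog '[{"dx":0,"dy":0,"dz":0,"rx":0,"ry":0,"rz":0},{"dx":0,"dy":0,"dz":0,"rx":0,"ry":0,"rz":0},{"dx":0,"dy":0,"dz":0,"rx":0,"ry":0,"rz":0},{"dx":0,"dy":0,"dz":0,"rx":0,"ry":0,"rz":0},{"dx":0,"dy":0,"dz":0,"rx":0,"ry":0,"rz":0},{"dx":0,"dy":0,"dz":0,"rx":0,"ry":0,"rz":0},{"dx":0,"dy":0,"dz":0,"rx":0,"ry":0,"rz":0},{"dx":0,"dy":0,"dz":0,"rx":0,"ry":0,"rz":0},{"dx":0,"dy":0,"dz":0,"rx":0,"ry":0,"rz":0},{"dx":0,"dy":0,"dz":0,"rx":0,"ry":0,"rz":0}]' 70 20
python3 -m jog '[{"dx":0.0133,"dy":0.0008,"dz":0.05,"rx":0,"ry":0,"rz":0},{"dx":0.0133,"dy":0.0008,"dz":0.05,"rx":0,"ry":0,"rz":0},{"dx":0.0133,"dy":0.0008,"dz":0.05,"rx":0,"ry":0,"rz":0},{"dx":0.0133,"dy":0.0008,"dz":0.05,"rx":0,"ry":0,"rz":0},{"dx":0.0133,"dy":0.0008,"dz":0.05,"rx":0,"ry":0,"rz":0},{"dx":0.0133,"dy":0.0008,"dz":0.05,"rx":0,"ry":0,"rz":0},{"dx":0.0133,"dy":0.0008,"dz":0.05,"rx":0,"ry":0,"rz":0},{"dx":0,"dy":0,"dz":0.15,"rx":0,"ry":0,"rz":0},{"dx":0,"dy":0,"dz":0.15,"rx":0,"ry":0,"rz":0},{"dx":0,"dy":0,"dz":0.15,"rx":0,"ry":0,"rz":0},{"dx":0,"dy":0,"dz":0.15,"rx":0,"ry":0,"rz":0},{"dx":0,"dy":0,"dz":0,"rx":0,"ry":0,"rz":0}]'
python3 - <<'E'
from h import *
from cell import bot
a=cv2.imread("pics/side0.png");b=bot.grab_frame("side")["color"];cv2.imwrite("pics/fin_side.png",b);cv2.imwrite("pics/fin_top.png",bot.grab_frame("top")["color"])
for n,(x0,y0,x1,y1) in dict(scoop=(275,178,360,262),spools=(235,370,350,420),tray=(275,155,350,200),stand=(245,160,372,425)).items():
    d=np.abs(a[y0:y1,x0:x1].astype(int)-b[y0:y1,x0:x1]).max(2)>40;m=np.argwhere(d);print(n,d.sum(),(m.min(0)[::-1]+[x0,y0],m.max(0)[::-1]+[x0,y0]) if len(m) else "")
# sub-pixel shift of scoop region
for n,(x0,y0,x1,y1) in dict(scoop=(280,178,360,258),spools=(235,370,350,420)).items():
    g=lambda i:cv2.cvtColor(i[y0:y1,x0:x1],cv2.COLOR_BGR2GRAY).astype(np.float32);print(n,cv2.phaseCorrelate(g(a),g(b)))
E
```

```text
tcp_pos: [0.4373, -0.0083, 0.1972]
force: [-0.1, -0.2, 6.0]
grasp_force: 113.6
t: 25.75
tcp_pos: [0.4373, -0.0083, 0.1965]
tool_rot: [[-0.964, -0.062, -0.258], [-0.06, 0.998, -0.016], [0.259, 0.0, -0.966]]
force: [-0.1, -0.1, 0.8]
grip_width: 0.0703
grasp_force: 0.0
t: 26.95
tcp_pos: [0.4616, -0.0069, 0.4387]
tool_rot: [[-0.967, -0.062, -0.249], [-0.06, 0.998, -0.016], [0.249, -0.001, -0.968]]
force: [-0.0, 0.4, -0.3]
grip_width: 0.0698
grasp_force: 0.0
scoop 1621 (array([275, 178]), array([359, 252]))
spools 0 
tray 498 (array([278, 157]), array([347, 199]))
stand 3687 (array([249, 162]), array([365, 339]))
scoop ((-0.11374120649017527, 0.01298003304423645), 0.7065092530846596)
spools ((0.009006842843518825, 0.012501886753408797), 0.9975460714101791)
```

```bash
python3 -m jog '[{"dx":-0.08,"dy":0.16,"dz":0,"rx":0,"ry":0,"rz":0},{"dx":-0.08,"dy":0.16,"dz":0,"rx":0,"ry":0,"rz":0},{"dx":-0.08,"dy":0.16,"dz":0,"rx":0,"ry":0,"rz":0},{"dx":-0.08,"dy":0.16,"dz":0,"rx":0,"ry":0,"rz":0},{"dx":-0.08,"dy":0.16,"dz":0,"rx":0,"ry":0,"rz":0},{"dx":-0.08,"dy":0.16,"dz":0,"rx":0,"ry":0,"rz":0},{"dx":-0.08,"dy":0.16,"dz":0,"rx":0,"ry":0,"rz":0},{"dx":-0.08,"dy":0.16,"dz":0,"rx":0,"ry":0,"rz":0},{"dx":-0.08,"dy":0.16,"dz":0,"rx":0,"ry":0,"rz":0},{"dx":-0.08,"dy":0.16,"dz":0,"rx":0,"ry":0,"rz":0},{"dx":0,"dy":0,"dz":0,"rx":0,"ry":0,"rz":0},{"dx":0,"dy":0,"dz":0,"rx":0,"ry":0,"rz":0}]'
python3 - <<'E'
from h import *
from cell import bot
for c,regs in dict(side=dict(scoop=(275,205,345,262),handle=(318,178,358,216),traywalls=(275,180,300,200)),top=dict(scoop=(330,210,390,270),tray=(425,220,498,302),pan=(228,180,285,268),stand=(170,180,500,310))).items():
    a=cv2.imread(f"pics/{c}0.png");b=bot.grab_frame(c)["color"];cv2.imwrite(f"pics/fin2_{c}.png",b)
    for n,(x0,y0,x1,y1) in regs.items():
        g=lambda i:cv2.cvtColor(i[y0:y1,x0:x1],cv2.COLOR_BGR2GRAY).astype(np.float32)
        d=np.abs(a[y0:y1,x0:x1].astype(int)-b[y0:y1,x0:x1]).max(2)>40;m=np.argwhere(d);print(c,n,d.sum(),(m.min(0)[::-1]+[x0,y0],m.max(0)[::-1]+[x0,y0]) if len(m) else "",np.round(cv2.phaseCorrelate(g(a),g(b))[0],2))
E
```

```text
t: 28.25
tcp_pos: [0.2599, 0.3932, 0.4323]
tool_rot: [[-0.963, -0.064, -0.26], [-0.061, 0.998, -0.019], [0.261, -0.003, -0.965]]
force: [0.2, -0.2, -0.1]
grip_width: 0.07
grasp_force: 0.0
side scoop 23 (array([283, 205]), array([335, 251])) [-0.02 -0.01]
side handle 34 (array([321, 179]), array([354, 212])) [-0.01  0.03]
side traywalls 160 (array([278, 180]), array([299, 187])) [-1.55 -0.16]
top scoop 5 (array([352, 259]), array([355, 265])) [ 0.22 -0.04]
top tray 696 (array([438, 228]), array([488, 250])) [ 0.49 -0.11]
top pan 2101 (array([228, 191]), array([284, 267])) [-0.33 -0.1 ]
top stand 9912 (array([170, 180]), array([488, 309])) [0.03 0.49]
```

The scoop is back where it started (image shift under 0.25 px), and the tray differs only inside its empty half. Handing in.

```bash
python3 -c "
from cell import bot
print(bot.close_job())"
```

```text
the job is handed in; nothing more can be done
None
```

The job is handed in at about 28 s: about ten clusters (I could make out nine or ten) are in the tray's empty half, none were found left in the pan, the scoop is back home with its lip against the toe, and the tray and spools have not moved in the images.

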